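# Roll the filter-cube tote down the track, dock it and clip it fast

## Robot

A 6-joint arm with a two-finger parallel gripper is mounted at the origin on the work surface. World frame = base frame: x ahead of the robot, y to its left, z up, the work surface at z = 0. Lengths are in m, angles in rad, forces in N, time in s.
With the tool pointing down it reaches from about 0.3 to 0.825 m from the base axis. Payload 5.4 kg.
Tool frame: the origin (TCP) lies on the centre line of the jaws, within the pads' length; the fingertips stand ctrl.tip_reach ahead of it and the grasp point (between the pads) lies 2 mm behind it (ctrl.tip_reach is the distance from the TCP to the fingertips, in m); z points along the fingers, y is the line along which they close (so a half turn about z gives the same grasp; the last joint's range is limited). The gripper opens to 92 mm and grips with 3 to 60 N. Pads are 20 mm wide; open, the fingers measure 128 mm over their backs; the gripper's body (75 mm by 189 mm) begins 69 mm behind the grasp point.
Start: joints at [-1.505, 0.158, 1.597, -0, 1.386, -0.21], TCP at [0.157, -0.553, 0.232] pointing down, gripper open.
Joint ranges: [-2.91, 2.91], [-0.94, 2.29], [0.18, 2.7], [-1.29, 4.43], [0.17, 2.64], [-3, 3]. Speed limits (rad/s): [2.57, 2.57, 3.14, 3.14, 3.14, 3.14].

## Interface

Orientations are given as a 3x3 rotation matrix whose columns are the frame's x, y, z axes.
In Python, from plant import ctrl gives the robot as it stands.
- The arm moves only by the tool drive_tool, never from a script. Its argument "plan" is a list of rows, each an object of numbers: "x", "y", "z": the shift along the tool's x, y, z in m; "wx", "wy", "wz": the turn, a rotation vector about the tool's x, y, z in rad. A call has 1 to 12 rows; each row is the pose to reach, as a shift and turn from the pose commanded when the call began, along the tool's axes at that moment; what a row does not reach only later rows make up. A row lasts 1/12 s, in which the tool goes at most 41.7 mm and 7.16 degrees, less where a joint would pass 70% of its speed; a pose out of reach is approached as far as the arm can. A call with a gripper value outside its range is refused whole. "jaw" is the opening in per cent of the stroke, from 0 (shut) to 100 (fully open), set as the call begins (left out, the last holds). The fingers move at their own pace and stop on an object; "newtons" is the grip in N (left out, the last holds). Time passes only in rows, so rows that repeat a pose let the fingers close. It gives the time, the measured TCP pose, the force, the opening and the grip force at its end, in the units of the state.
- ctrl.sense(): the state, without advancing time (a new reading comes with each control period).
- ctrl.snapshot(name): name is "scene" or "top" or "wrist"; returns the picture (384x512x3 uint8, red, green, blue); there is no depth.
- ctrl.calibration(name): a dict with "fx", "fy", "cx", "cy" (pixels), "position" and "attitude" of the camera in the world. Camera axes: x right, y down, z forward; pixel columns grow to the right and rows downward; lengths in m; the calibration is good to about 2 mm. A picture is of the moment at which its call begins: read the wrist's pose just before it. calibration takes no time and is no camera call; for the wrist camera it gives the pose at the moment of the call.
- ctrl.finish_job(): hands the job in; it is judged then, once.
The state is a dict: "time_s": time; "joints": joint angles; "joint_velocities": joint speeds; "joint_efforts": joint torques, N m; "ee_pos": TCP position; "ee_rot": TCP orientation; "ft_force": force on the tool from outside, world axes, zero at the start; "torque": the same for the moment, N m; "opening": finger opening in m; "grip_force": force on a finger pad.
Only numpy, scipy, OpenCV 4.12 (cv2) and the standard library are available. Lean on these libraries where they do the work, as an engineer would, in place of code of your own. Each camera call takes 0.05 s, during which the arm holds its last target. There are 200 camera calls.

## Task

Pack every black filter cube on the table upright into the blue tote while it waits at the start of the roller track, then roll the tote along the rollers, without lifting it, until it rests against the yellow end stop. Then lift it off by its handle, set it down fully home in the orange-guided dock, and last of all take the red spring clip from its stand and clip it over the middle of the dock's yellow fence and the tote's wall beside it, so that it grips both together. Leave the other things on the bench where they are.

Things in the scene. Friction and masses are not known exactly. Their poses are not given: they have to be found in the camera images.
- track: Fixed roller track, 460 long along its y, 162 wide (x). Origin on the table under its middle; y points along it to the end stop. Free steel rollers (20 diameter, 30 apart), tops 50 above the table, carry the tote. Side rails: tops 60 above the table, inner faces at x = -69 and +69, 12 thick. The yellow end stop's black pad has its face at y = +205.
- stop_face (a point): Middle of the rubber face of the end stop, at y = +205 of the track, 70 above the table (the stop's top is 85 above the table); axes as the track's. A tote against it has its origin 110 short of it along y.
- tote: Blue open tote, 130 (x) x 220 (y) outside, walls 4 thick, rim 40 above its underside, floor 5 thick, about 420 g. Origin: centre of the underside. Inside, a wall 4 thick along x = 0 and a block (x -42 to +42, y -14 to +14), both with tops 28 above the underside, make four pockets 59 (x) x 92 (y), centres x = -32 or +32, y = -60 or +60, one cube each. Starts on the rollers 14 to 20 cm short of the stop, axes along the track's.
- tote_grip (a point): Centre of the tote's black grip bar, 72.5 above the tote's underside at its middle; axes as the tote's. Bar 16 thick (x), 54 long (y), 25 high, on a web 8 thick and 50 long: pinch it across x.
- cube0: Black fluorescence filter cube with a green top plate and round glass windows in its two end faces; 32 (x) x 44 (y) x 40 tall, about 80 g. Origin: centre of the underside, z up. Pinch it across its 32 mm x. It may be absent.
- cube1: Black fluorescence filter cube with an orange top plate and round glass windows in its two end faces; 32 (x) x 44 (y) x 40 tall, about 80 g. Origin: centre of the underside, z up. Pinch it across its 32 mm x. It may be absent.
- cube2: Black fluorescence filter cube with a white top plate and round glass windows in its two end faces; 32 (x) x 44 (y) x 40 tall, about 80 g. Origin: centre of the underside, z up. Pinch it across its 32 mm x. It may be absent.
- cube3: Black fluorescence filter cube with a yellow top plate and round glass windows in its two end faces; 32 (x) x 44 (y) x 40 tall, about 80 g. Origin: centre of the underside, z up. Pinch it across its 32 mm x. It may be absent.
- dock: Fixed aluminium base 170 (x) x 262 (y) x 15; origin on the table under its middle. Six orange guides with slanted lead-ins (tops 44 above the table) leave the tote 2.5 mm play each way in x, 3 mm in y. The seated tote has its x along the dock's x (either way round), its origin 15 above the table, over the dock's middle, and its rim 55 above the table.
- fence_top (a point): Middle of the top edge of the dock's upright yellow fence plate, 55 above the table, at x = -70.5, y = 0 of the dock; axes as the dock's. The plate is 60 long (y), 4 thick (x -72.5 to -68.5). The wall of the seated tote (4 thick) stands 1 to 6 mm inside it (+x), its rim level with it.
- stand: Clip stand: grey foot 60 x 40 x 10 with an upright plate 6 thick (x), 36 long (y), top 50 above the table. Fixed; origin on the table under its middle. The clip starts gripping the top of this plate.
- clip: Red spring clip upright like a clothes-peg, jaws down, handles up; 22 wide (y), about 65 tall, 60 g. Origin: lowest level of the jaws, mid line; at rest z up. It opens along x. Handles rise 36 above the hinge, splayed: 18 above the hinge about 32 over the outsides; squeezed to the stop, upright and 20 over the outsides, which takes about 8 N (hold it with 15 to 25 N).
- clip_hinge (a point): The clip's hinge axis, mid-width, 28 above the clip's origin. A hub of 6 mm radius on it rests on the edge clipped over, so the hinge sits 6 above that edge; rubber jaw pads of 8 mm diameter grip 24 below it. When squeezed, each half turns by half the angle, so the clip's body frame tilts by up to 0.3 rad.
- clip_jaw (a joint): Opening angle of the clip in rad: 0 on the stand's 6 mm plate, up to 0.58 squeezed fully open; a spring shuts it. Gap of the pads: 6 mm + about 24 mm per rad.
- oil_bottle: Bystander, leave alone: small amber bottle, 28 across, 60 tall.
- hex_driver: Bystander, leave alone: screwdriver 160 long lying on the table.
- slide_box: Bystander, leave alone: flat green box 90 x 180 x 30.
- objective: Bystander, leave alone: steel objective lens 34 across, 50 tall.
- lens_cap: Bystander, leave alone: black disc 48 across, 12 thick.
- dish: Bystander, leave alone: shallow glass dish 60 across.
- mug: Bystander, leave alone: white mug 80 across, 90 tall.

How it is judged:
By the outcome, as a careful person would: the job done as asked, in the order asked, and still so for the second after the job is handed in, with the robot touching nothing.
Of cube0, cube1, cube2, cube3 only 2 to 4 are there at a start; the rules pass over those that are not, and their reading is None.
At some moment in a run one of cube0, cube1, cube2, cube3 may be knocked a few centimetres aside while the robot is not near it.
It also fails if it takes over 210 s, if anything falls off the work surface, if the arm or the gripper's body presses on something with over 40 N, if the wrist force passes 120 N, or if a joint passes its speed limit or range.

## Working session

There is one attempt and no reset: what is moved stays moved. The work goes in short steps, Python scripts to look and compute and a tool call to move; the robot and the scene stay as the last step left them, time stands still between calls to the robot, and variables do not carry over. Pictures are saved under pics/ and viewed, at most 14 in all, crops included, and the job is handed in when it is done.

Besides the shell and the picture viewer there is one more tool, called after "Call:" as a command line: name --argument value ..., lists and objects as JSON in quotes. drive_tool: Moves the arm, as the interface text tells. Its arguments: {"type":"object","properties":{"plan":{"type":"array"},"jaw":{"type":"number"},"newtons":{"type":"number"}},"required":["plan"]}

```bash
ls; mkdir -p pics
python3 - <<'E'
from plant import ctrl
import cv2
s=ctrl.sense()
print(s['time_s'],s['ee_pos'],s['ee_rot'],s['opening'],ctrl.tip_reach)
for n in ("scene","top"):
    c=ctrl.calibration(n);print(n,c)
    cv2.imwrite(f'pics/{n}0.png',cv2.cvtColor(ctrl.snapshot(n),cv2.COLOR_RGB2BGR))
print(ctrl.calibration("wrist"))
E
```

```text
pics
0.0 [ 0.15652766 -0.55267866  0.23064429] [[ 9.62200361e-01  2.72342524e-01 -1.23349595e-04]
 [ 2.72342287e-01 -9.62198697e-01  1.82917996e-03]
 [ 3.79476666e-04 -1.79363093e-03 -9.99998319e-01]] 0.09183403502501043 0.017
scene {'fx': 464.3081343349937, 'fy': 464.3081343349937, 'cx': 254.1868173593111, 'cy': 196.48938340562302, 'position': array([ 1.20002888, -0.69972641,  0.91318111]), 'attitude': array([[ 0.68452405,  0.48230211, -0.54663653],
       [ 0.72871195, -0.43199144,  0.53137772],
       [ 0.0201423 , -0.76208141, -0.64716784]])}
top {'fx': 481.7411737521039, 'fy': 481.7411737521039, 'cx': 252.82573352365335, 'cy': 195.8965467634805, 'position': array([ 0.31150186, -0.05283549,  1.44629548]), 'attitude': array([[ 0.0209343 , -0.98840815,  0.15036981],
       [-0.99962995, -0.02330615, -0.01402833],
       [ 0.01737025, -0.15002049, -0.98853029]])}
{'fx': 339.83268559228816, 'fy': 339.83268559228816, 'cx': 257.1210705636494, 'cy': 193.84842132836508, 'position': array([ 0.21932776, -0.53550063,  0.38379432]), 'attitude': array([[ 2.71872214e-01, -9.35507732e-01, -2.25634177e-01],
       [-9.62333256e-01, -2.64403306e-01, -6.32897736e-02],
       [-4.50349714e-04,  2.34342003e-01, -9.72154115e-01]])}
```

View pics/top0.png

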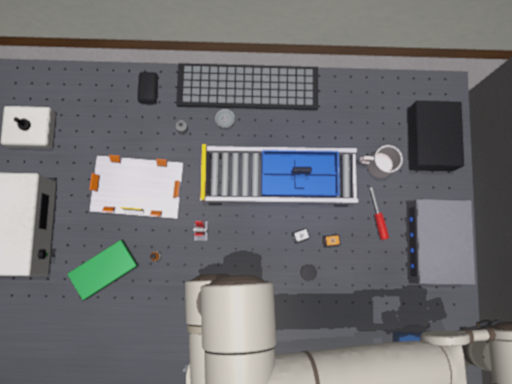

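View pics/scene0.png

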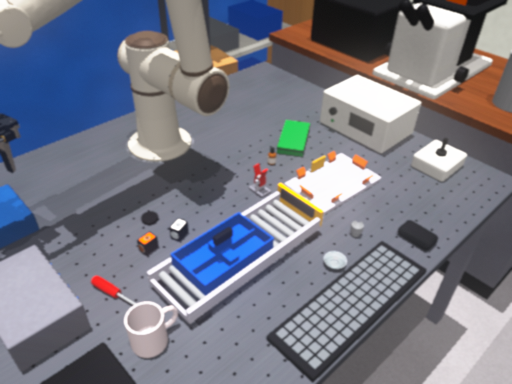

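The top view shows the white cube at (301,236), the orange cube at (332,240), the tote at (300,174), the stop at (204,172), the dock at (137,186) with its fence at (132,209), and the clip at (200,230). The scene view also shows only those two cubes, though the arm may be hiding others.

```bash
cat > h.py <<'E'
import numpy as np, cv2
from plant import ctrl
def snap(name,save=None):
    c=ctrl.calibration(name); im=ctrl.snapshot(name)
    if save: cv2.imwrite(f'pics/{save}.png',cv2.cvtColor(im,cv2.COLOR_RGB2BGR))
    return im,c
def cast(c,uv,z):
    uv=np.atleast_2d(np.array(uv,float))
    d=np.c_[(uv[:,0]-c['cx'])/c['fx'],(uv[:,1]-c['cy'])/c['fy'],np.ones(len(uv))]@np.array(c['attitude']).T
    p=np.array(c['position']); return p+d*((z-p[2])/d[:,2])[:,None]
def proj(c,P):
    q=(np.atleast_2d(P)-c['position'])@np.array(c['attitude'])
    return np.c_[q[:,0]/q[:,2]*c['fx']+c['cx'],q[:,1]/q[:,2]*c['fy']+c['cy']]
R={'red':((172,130,90),(180,255,255)),'red2':((0,150,90),(4,255,255)),'orange':((5,150,120),(17,255,255)),'yellow':((20,130,120),(33,255,255)),
   'green':((45,110,60),(80,255,255)),'blue':((100,120,60),(125,255,255)),'white':((0,0,190),(180,50,255)),'black':((0,0,0),(180,255,45))}
def blobs(im,col,box=None,amin=15):
    hsv=cv2.cvtColor(im,cv2.COLOR_RGB2HSV); m=cv2.inRange(hsv,*R[col])
    if box is not None:
        k=np.zeros_like(m);k[box[1]:box[3],box[0]:box[2]]=255;m&=k
    cs,_=cv2.findContours(m,cv2.RETR_EXTERNAL,cv2.CHAIN_APPROX_NONE)
    return [c for c in cs if cv2.contourArea(c)>=amin]
def rect(cal,cnt,z):
    """metric min-area rectangle of a contour cast to height z: centre, sizes mm, angle of long side (rad)"""
    P=cast(cal,cnt.reshape(-1,2),z)[:,:2]
    (cx,cy),(a,b),t=cv2.minAreaRect((P*1000).astype(np.float32)); t=np.radians(t)
    if a<b: a,b,t=b,a,t+np.pi/2
    return np.array([cx,cy])/1000,(a,b),(t+np.pi/2)%np.pi-np.pi/2
def pose():
    s=ctrl.sense(); return s['time_s'],np.array(s['ee_pos']),np.array(s['ee_rot']),s
def totool(target,yaw_y=None):
    """shift in tool axes to target; turn wz so that the tool's y axis lies along world angle yaw_y (mod pi)"""
    t,p,Rm,s=pose(); d=Rm.T@(np.array(target)-p); print('t',round(t,2),'p',p.round(4),'shift mm',(d*1000).round(1),end=' ')
    if yaw_y is not None:
        cur=np.arctan2(Rm[1,1],Rm[0,1]); e=(yaw_y-cur+np.pi/2)%np.pi-np.pi/2
        print('wz',round(-e,3),'j6',round(s['joints'][5],2),end='')
    print()
E
cat > m.py <<'E'
from h import *
im,c=snap('top')
for col,z,amin in (('white',.04,20),('orange',.04,15),('yellow',.055,10),('red',.05,10),('red2',.05,10),('green',.03,20),('blue',.09,200)):
    for k in blobs(im,col,(60,130,400,300),amin):
        x,y,w,h=cv2.boundingRect(k); r=rect(c,k,z); print(col,(x,y,w,h),r[0].round(4),np.round(r[1],0),round(r[2],3))
E
python3 m.py
```

```text
white (211, 285, 51, 15) [ 0.2459 -0.0304] [143.  39.] -1.551
white (192, 281, 18, 19) [0.2496 0.0698] [49. 48.] -1.468
white (295, 230, 13, 11) [ 0.4134 -0.2164] [35. 22.] -1.229
white (90, 156, 93, 62) [0.5464 0.2719] [255. 165.] 1.511
white (375, 154, 17, 18) [ 0.6362 -0.461 ] [52. 48.] -0.017
white (205, 154, 153, 48) [ 0.5834 -0.1553] [449. 143.] -1.547
white (207, 146, 149, 6) [ 0.6708 -0.1549] [445.  10.] -1.56
orange (174, 182, 5, 15) [0.5407 0.154 ] [43.  9.] -0.054
orange (90, 174, 9, 16) [0.5569 0.3967] [46. 21.] -0.053
orange (157, 159, 9, 7) [0.6212 0.2025] [27. 15.] 1.427
orange (110, 155, 10, 7) [0.6297 0.3409] [27. 18.] -1.546
yellow (200, 144, 7, 56) [0.5929 0.075 ] [165.  14.] 0.011
red2 (196, 222, 7, 5) [0.4378 0.0817] [18. 12.] -1.548
red2 (376, 213, 12, 26) [ 0.4447 -0.4483] [74. 23.] 0.261
green (68, 240, 69, 60) [0.3018 0.3584] [182.  92.] -0.967
blue (262, 151, 77, 46) [ 0.5874 -0.2063] [220. 131.] -1.565
```

Run:
```python
from h import *
totool([.412,-.235,.23],0.342)
im,c=snap('scene')
print(proj(c,[[.4134,-.2164,.04],[.5874,-.2063,.1225]]))
```

```text
t 0.15 p [ 0.1565 -0.5528  0.2308] shift mm [ 332.3 -236.2    1.3] wz 1.505 j6 -0.21
[[178.58434178 225.13932965]
 [222.47891276 235.82513375]]
```

Call:
drive_tool --plan '[{"x": 0.332,"y": -0.236,"wz": 1.505},{"x": 0.332,"y": -0.236,"wz": 1.505},{"x": 0.332,"y": -0.236,"wz": 1.505},{"x": 0.332,"y": -0.236,"wz": 1.505},{"x": 0.332,"y": -0.236,"wz": 1.505},{"x": 0.332,"y": -0.236,"wz": 1.505},{"x": 0.332,"y": -0.236,"wz": 1.505},{"x": 0.332,"y": -0.236,"wz": 1.505},{"x": 0.332,"y": -0.236,"wz": 1.505},{"x": 0.332,"y": -0.236,"wz": 1.505},{"x": 0.332,"y": -0.236,"wz": 1.505},{"x": 0.332,"y": -0.236,"wz": 1.505}]'

```text
validation failed for argument at $.pl...
```

Run:
```python
from h import *
print([x for x in pose()[:3]])
a,_=snap('top'); im,c=snap('wrist')
cv2.imwrite('pics/a.png',cv2.cvtColor(np.hstack([a,im])[:,:,:],cv2.COLOR_RGB2BGR)) if 0 else cv2.imwrite('pics/a.png',cv2.resize(cv2.cvtColor(np.hstack([a,im]),cv2.COLOR_RGB2BGR),(800,300)))
for col in ('white','orange'):
    for k in blobs(im,col,None,60):
        x,y,w,h=cv2.boundingRect(k); r=rect(c,k,.04); print(col,(x,y,w,h),r[0].round(4),np.round(r[1],0),round(r[2],3))
```

```text
[0.2, array([ 0.15652521, -0.55289609,  0.23099181]), array([[ 9.62210572e-01,  2.72306455e-01, -1.00408475e-04],
       [ 2.72306384e-01, -9.62209891e-01,  1.16574068e-03],
       [ 2.20824683e-04, -1.14902987e-03, -9.99999315e-01]])]
white (287, 0, 218, 93) [ 0.3338 -0.6347] [184.  86.] -1.57
```

View pics/a.png

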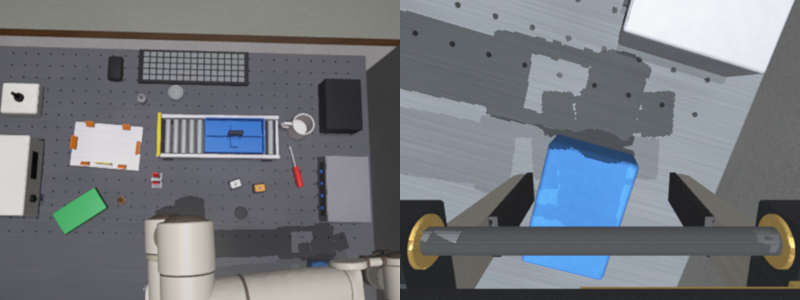

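The move was refused, so nothing moved. The rows probably need all six keys.

Call:
drive_tool --plan '[{"x": 0.332,"y": -0.236,"z": 0,"wx": 0,"wy": 0,"wz": 1.505},{"x": 0.332,"y": -0.236,"z": 0,"wx": 0,"wy": 0,"wz": 1.505},{"x": 0.332,"y": -0.236,"z": 0,"wx": 0,"wy": 0,"wz": 1.505},{"x": 0.332,"y": -0.236,"z": 0,"wx": 0,"wy": 0,"wz": 1.505},{"x": 0.332,"y": -0.236,"z": 0,"wx": 0,"wy": 0,"wz": 1.505},{"x": 0.332,"y": -0.236,"z": 0,"wx": 0,"wy": 0,"wz": 1.505},{"x": 0.332,"y": -0.236,"z": 0,"wx": 0,"wy": 0,"wz": 1.505},{"x": 0.332,"y": -0.236,"z": 0,"wx": 0,"wy": 0,"wz": 1.505},{"x": 0.332,"y": -0.236,"z": 0,"wx": 0,"wy": 0,"wz": 1.505},{"x": 0.332,"y": -0.236,"z": 0,"wx": 0,"wy": 0,"wz": 1.505},{"x": 0.332,"y": -0.236,"z": 0,"wx": 0,"wy": 0,"wz": 1.505},{"x": 0.332,"y": -0.236,"z": 0,"wx": 0,"wy": 0,"wz": 1.505}]'

```text
time_s: 1.3
ee_pos: [0.4138, -0.2323, 0.2316]
ee_rot: [[0.431, -0.902, 0.001], [-0.902, -0.431, 0.001], [-0.001, -0.002, -1.0]]
ft_force: [-0.2, 0.0, 0.5]
opening: 0.0919
grip_force: 0.0
```

```bash
cat > w.py <<'E'
from h import *
import sys
name=sys.argv[1]; z=float(sys.argv[2]); cols=sys.argv[3].split(',')
im,c=snap('wrist',name)
for col in cols:
    for k in blobs(im,col,None,60):
        x,y,w,h=cv2.boundingRect(k); r=rect(c,k,z); print(col,(x,y,w,h),r[0].round(4),np.round(r[1],0),round(r[2],3))
E
python3 w.py b .04 white,orange,green,yellow
python3 m.py | grep -v white
```

```text
white (57, 259, 24, 21) [ 0.5587 -0.047 ] [27. 20.] 0.004
white (0, 236, 47, 20) [ 0.6101 -0.047 ] [51. 19.] 0.016
white (240, 174, 26, 36) [ 0.4115 -0.2174] [37. 25.] -1.219
white (297, 108, 16, 16) [ 0.3983 -0.3089] [15. 14.] 0.446
white (109, 0, 114, 249) [ 0.5591 -0.2308] [273.  95.] -1.559
yellow (495, 360, 17, 9) [ 0.0531 -0.1558] [19. 11.] 0.446
yellow (460, 275, 46, 69) [ 0.1157 -0.2058] [95. 43.] -0.822
yellow (10, 275, 45, 69) [0.5809 0.0163] [96. 40.] -1.468
orange (174, 182, 5, 15) [0.5407 0.154 ] [43.  9.] -0.054
orange (90, 174, 9, 16) [0.5569 0.3967] [46. 21.] -0.053
orange (157, 159, 9, 7) [0.6212 0.2025] [27. 15.] 1.427
orange (110, 155, 10, 7) [0.6297 0.3409] [27. 18.] -1.546
yellow (201, 144, 6, 56) [0.5929 0.0751] [165.  14.] 0.013
red2 (196, 222, 7, 5) [0.4378 0.0817] [18. 12.] -1.548
red2 (375, 213, 13, 26) [ 0.4445 -0.4494] [75. 22.] 0.23
green (68, 240, 69, 60) [0.3019 0.358 ] [183.  92.] -0.973
blue (262, 151, 77, 45) [ 0.588  -0.2071] [221. 129.] -1.547
```

View pics/b.png

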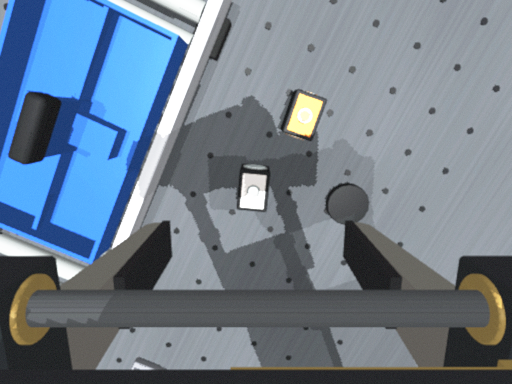

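White cube top is at pixel (253,191) and the orange at (305,114), with the lens cap well clear at (347,204). Grasping white first.

```bash
sed -i "s/'orange':((5,150,120),(17/'orange':((5,120,110),(19/" h.py
python3 - <<'E'
from h import *
totool([.4115,-.2174,.022],0.352)
im,c=snap('wrist')
hs=cv2.cvtColor(im,cv2.COLOR_RGB2HSV); print(hs[125,296:312:4])
for k in blobs(im,'orange',None,60): print(cv2.boundingRect(k),rect(c,k,.04))
print(cast(c,[[305,114]],.04))
E
```

```text
t 1.4 p [ 0.4122 -0.2349  0.2316] shift mm [-16.   -7.  209.6] wz 0.097 j6 1.92
[[ 30  78 255]
 [ 28  70 255]
 [ 29  35 255]
 [ 30  78 255]]
[[ 0.39697599 -0.31332013  0.04      ]]
```

Call:
drive_tool --plan '[{"x": -0.016,"y": -0.007,"z": 0.08,"wx": 0,"wy": 0,"wz": 0.097},{"x": -0.016,"y": -0.007,"z": 0.12,"wx": 0,"wy": 0,"wz": 0.097},{"x": -0.016,"y": -0.007,"z": 0.14,"wx": 0,"wy": 0,"wz": 0.097},{"x": -0.016,"y": -0.007,"z": 0.17,"wx": 0,"wy": 0,"wz": 0.097},{"x": -0.016,"y": -0.007,"z": 0.195,"wx": 0,"wy": 0,"wz": 0.097},{"x": -0.016,"y": -0.007,"z": 0.2095,"wx": 0,"wy": 0,"wz": 0.097},{"x": -0.016,"y": -0.007,"z": 0.2095,"wx": 0,"wy": 0,"wz": 0.097},{"x": -0.016,"y": -0.007,"z": 0.2095,"wx": 0,"wy": 0,"wz": 0.097}]'

```text
time_s: 2.12
ee_pos: [0.4103, -0.2188, 0.0214]
ee_rot: [[0.345, -0.939, -0.001], [-0.939, -0.345, 0.001], [-0.001, 0.001, -1.0]]
ft_force: [-0.5, 0.3, 0.6]
opening: 0.0922
grip_force: 0.0
```

Call:
drive_tool --jaw 0 --newtons 20 --plan '[{"x": 0,"y": 0,"z": 0,"wx": 0,"wy": 0,"wz": 0},{"x": 0,"y": 0,"z": 0,"wx": 0,"wy": 0,"wz": 0},{"x": 0,"y": 0,"z": 0,"wx": 0,"wy": 0,"wz": 0},{"x": 0,"y": 0,"z": 0,"wx": 0,"wy": 0,"wz": 0},{"x": 0,"y": 0,"z": 0,"wx": 0,"wy": 0,"wz": 0},{"x": 0,"y": 0,"z": 0,"wx": 0,"wy": 0,"wz": 0}]'

```text
time_s: 2.62
ee_pos: [0.4112, -0.2184, 0.0223]
ee_rot: [[0.344, -0.939, 0.0], [-0.939, -0.344, -0.0], [0.0, -0.0, -1.0]]
ft_force: [-0.2, 0.1, -0.8]
opening: 0.054
grip_force: 0.0
```

Call:
drive_tool --plan '[{"x": 0,"y": 0,"z": 0,"wx": 0,"wy": 0,"wz": 0},{"x": 0,"y": 0,"z": 0,"wx": 0,"wy": 0,"wz": 0},{"x": 0,"y": 0,"z": 0,"wx": 0,"wy": 0,"wz": 0},{"x": 0,"y": 0,"z": 0,"wx": 0,"wy": 0,"wz": 0},{"x": 0,"y": 0,"z": 0,"wx": 0,"wy": 0,"wz": 0},{"x": 0,"y": 0,"z": -0.03,"wx": 0,"wy": 0,"wz": 0},{"x": 0,"y": 0,"z": -0.07,"wx": 0,"wy": 0,"wz": 0},{"x": 0,"y": 0,"z": -0.11,"wx": 0,"wy": 0,"wz": 0},{"x": 0,"y": 0,"z": -0.15,"wx": 0,"wy": 0,"wz": 0},{"x": 0,"y": 0,"z": -0.17,"wx": 0,"wy": 0,"wz": 0},{"x": 0,"y": 0,"z": -0.17,"wx": 0,"wy": 0,"wz": 0}]'

```text
time_s: 3.53
ee_pos: [0.4137, -0.2206, 0.1978]
ee_rot: [[0.343, -0.939, 0.008], [-0.939, -0.343, -0.007], [0.01, -0.005, -1.0]]
ft_force: [0.0, -0.5, -1.6]
opening: 0.0319
grip_force: 20.0
```

```bash
python3 w.py c .09 blue
python3 - <<'E'
from h import *
from h import _ if 0 else np
s=pose()[3]; print(s['opening'],s['grip_force'])
a=0.012; T=np.array([.588,-.207]); Rz=np.array([[np.cos(a),-np.sin(a)],[np.sin(a),np.cos(a)]])
for q in ([-.032,-.060],[-.032,.06]):
    p=T+Rz@np.array(q); totool([*p,.19],np.pi/2+a)
E
```

```text
blue (0, 0, 171, 275) [ 0.5556 -0.2094] [217. 120.] -1.389  File "<stdin>", line 2
    from h import _ if 0 else np
                    ^^
SyntaxError: invalid syntax
```

View pics/c.png

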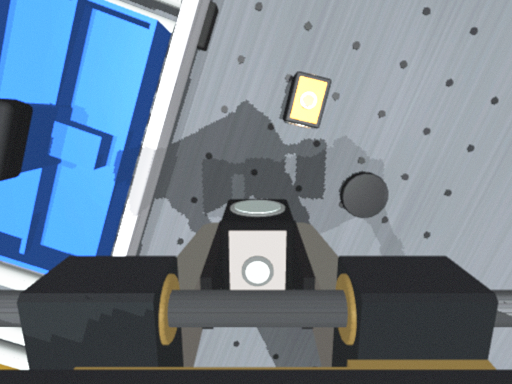

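White cube is in the jaws at (258,272), opening 32 mm. Next is the near-right pocket.

```bash
cat > g.py <<'E'
from h import *
import sys
def tp(T,a,q,z):
    Rz=np.array([[np.cos(a),-np.sin(a)],[np.sin(a),np.cos(a)]]); return [*(np.array(T)+Rz@np.array(q)),z]
E
python3 - <<'E'
from g import *
totool(tp([.588,-.207],.012,[-.032,-.060],.2),np.pi/2+.012)
E
```

```text
t 3.58 p [ 0.4124 -0.2194  0.1946] shift mm [  94.6 -119.1   -4.7] wz -1.232 j6 2.04
```

Call:
drive_tool --plan '[{"x": 0.095,"y": -0.119,"z": -0.005,"wx": 0,"wy": 0,"wz": -1.232},{"x": 0.095,"y": -0.119,"z": -0.005,"wx": 0,"wy": 0,"wz": -1.232},{"x": 0.095,"y": -0.119,"z": -0.005,"wx": 0,"wy": 0,"wz": -1.232},{"x": 0.095,"y": -0.119,"z": -0.005,"wx": 0,"wy": 0,"wz": -1.232},{"x": 0.095,"y": -0.119,"z": -0.005,"wx": 0,"wy": 0,"wz": -1.232},{"x": 0.095,"y": -0.119,"z": -0.005,"wx": 0,"wy": 0,"wz": -1.232},{"x": 0.095,"y": -0.119,"z": -0.005,"wx": 0,"wy": 0,"wz": -1.232},{"x": 0.095,"y": -0.119,"z": -0.005,"wx": 0,"wy": 0,"wz": -1.232},{"x": 0.095,"y": -0.119,"z": -0.005,"wx": 0,"wy": 0,"wz": -1.232},{"x": 0.095,"y": -0.119,"z": -0.005,"wx": 0,"wy": 0,"wz": -1.232},{"x": 0.095,"y": -0.119,"z": -0.005,"wx": 0,"wy": 0,"wz": -1.232},{"x": 0.095,"y": -0.119,"z": -0.005,"wx": 0,"wy": 0,"wz": -1.232}]'

```text
time_s: 4.58
ee_pos: [0.5545, -0.266, 0.1946]
ee_rot: [[1.0, 0.008, -0.003], [0.008, -1.0, 0.002], [-0.003, -0.002, -1.0]]
ft_force: [0.4, -0.3, -0.2]
opening: 0.0316
grip_force: 20.0
```

```bash
python3 w.py d .09 blue
python3 - <<'E'
from g import *
totool(tp([.588,-.207],.012,[-.032,-.060],.079),np.pi/2+.012)
c=ctrl.calibration('wrist')
for z,L in ((.09,[(-.065,-.11),(.065,-.11),(.065,.11),(-.065,.11)]),(.078,[(-.002,-.106),(-.002,-.014),(-.042,-.014)])):
    print(proj(c,[tp([.588,-.207],.012,q,z) for q in L]).round(0).tolist())
E
```

```text
blue (22, 62, 309, 172) [ 0.5891 -0.2082] [221. 129.] -1.562
t 4.63 p [ 0.5547 -0.2662  0.1951] shift mm [  2.3   1.4 116.1] wz -0.003 j6 0.92
[[320.0, 234.0], [328.0, 63.0], [20.0, 64.0], [47.0, 235.0]]
[[316.0, 154.0], [200.0, 155.0], [202.0, 203.0]]
```

View pics/d.png

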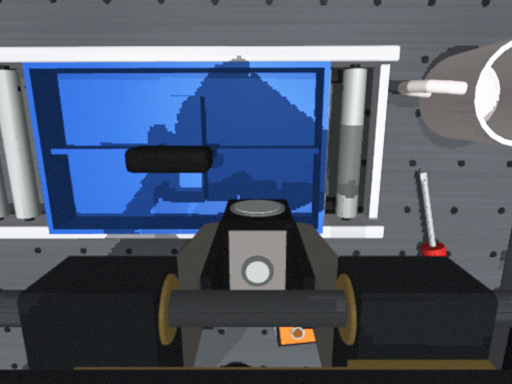

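The predicted tote corners match the image (rim corners ~ (20,64), (328,63), (320,234)). Lowering.

Call:
drive_tool --plan '[{"x": 0.003,"y": 0.002,"z": 0.03,"wx": 0,"wy": 0,"wz": 0},{"x": 0.003,"y": 0.002,"z": 0.06,"wx": 0,"wy": 0,"wz": 0},{"x": 0.003,"y": 0.002,"z": 0.08,"wx": 0,"wy": 0,"wz": 0},{"x": 0.003,"y": 0.002,"z": 0.095,"wx": 0,"wy": 0,"wz": 0},{"x": 0.003,"y": 0.002,"z": 0.105,"wx": 0,"wy": 0,"wz": 0},{"x": 0.003,"y": 0.002,"z": 0.112,"wx": 0,"wy": 0,"wz": 0},{"x": 0.003,"y": 0.002,"z": 0.116,"wx": 0,"wy": 0,"wz": 0},{"x": 0.003,"y": 0.002,"z": 0.1165,"wx": 0,"wy": 0,"wz": 0},{"x": 0.003,"y": 0.002,"z": 0.1165,"wx": 0,"wy": 0,"wz": 0}]'

```text
time_s: 5.38
ee_pos: [0.559, -0.269, 0.0813]
ee_rot: [[1.0, 0.011, 0.001], [0.011, -1.0, -0.001], [0.001, 0.001, -1.0]]
ft_force: [0.1, 0.2, -0.9]
opening: 0.0318
grip_force: 20.0
```

Call:
drive_tool --jaw 45 --plan '[{"x": 0,"y": 0,"z": 0,"wx": 0,"wy": 0,"wz": 0},{"x": 0,"y": 0,"z": 0,"wx": 0,"wy": 0,"wz": 0},{"x": 0,"y": 0,"z": 0,"wx": 0,"wy": 0,"wz": 0},{"x": 0,"y": 0,"z": -0.02,"wx": 0,"wy": 0,"wz": 0},{"x": 0,"y": 0,"z": -0.05,"wx": 0,"wy": 0,"wz": 0},{"x": 0,"y": 0,"z": -0.09,"wx": 0,"wy": 0,"wz": 0},{"x": 0,"y": 0,"z": -0.13,"wx": 0,"wy": 0,"wz": 0},{"x": 0,"y": 0,"z": -0.15,"wx": 0,"wy": 0,"wz": 0},{"x": 0,"y": 0,"z": -0.15,"wx": 0,"wy": 0,"wz": 0}]'

```text
time_s: 6.13
ee_pos: [0.5615, -0.2707, 0.2385]
ee_rot: [[1.0, 0.012, 0.01], [0.012, -1.0, -0.008], [0.01, 0.008, -1.0]]
ft_force: [0.1, 0.4, 0.5]
opening: 0.0414
grip_force: 0.0
```

Run:
```python
from h import *
a,c=snap('top'); im,_=snap('wrist')
cv2.imwrite('pics/e.png',cv2.resize(cv2.cvtColor(np.hstack([a,im]),cv2.COLOR_RGB2BGR),(800,300)))
for k in blobs(a,'orange',(290,200,400,300),10): print(cv2.boundingRect(k),rect(c,k,.04)); r=rect(c,k,.04)
totool([*r[0],.2],r[2]+np.pi/2)
```

```text
(326, 235, 14, 11) (array([ 0.40087326, -0.30740405]), (38.62142562866211, 26.642658233642578), np.float64(-1.4393865959346797))
t 6.23 p [ 0.559  -0.269   0.2317] shift mm [-158.6   36.6   31.5] wz 1.451 j6 0.92
```

View pics/e.png

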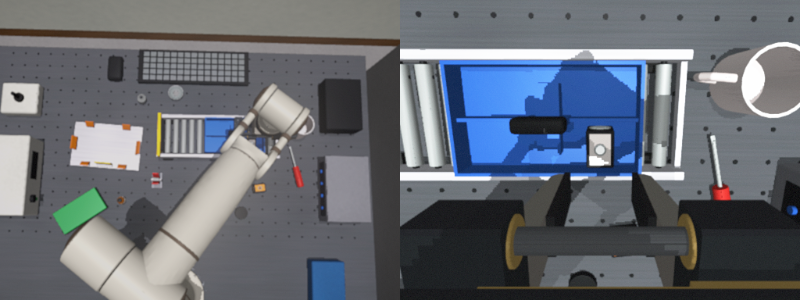

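The white cube stands upright in its pocket, near (600,147) in the right half. The orange cube is at (260,188) in the left half, and no other cubes are visible.

Call:
drive_tool --jaw 100 --plan '[{"x": -0.158,"y": 0.037,"z": 0.03,"wx": 0,"wy": 0,"wz": 1.45},{"x": -0.158,"y": 0.037,"z": 0.03,"wx": 0,"wy": 0,"wz": 1.45},{"x": -0.158,"y": 0.037,"z": 0.03,"wx": 0,"wy": 0,"wz": 1.45},{"x": -0.158,"y": 0.037,"z": 0.03,"wx": 0,"wy": 0,"wz": 1.45},{"x": -0.158,"y": 0.037,"z": 0.03,"wx": 0,"wy": 0,"wz": 1.45},{"x": -0.158,"y": 0.037,"z": 0.03,"wx": 0,"wy": 0,"wz": 1.45},{"x": -0.158,"y": 0.037,"z": 0.03,"wx": 0,"wy": 0,"wz": 1.45},{"x": -0.158,"y": 0.037,"z": 0.03,"wx": 0,"wy": 0,"wz": 1.45},{"x": -0.158,"y": 0.037,"z": 0.03,"wx": 0,"wy": 0,"wz": 1.45},{"x": -0.158,"y": 0.037,"z": 0.03,"wx": 0,"wy": 0,"wz": 1.45},{"x": -0.158,"y": 0.037,"z": 0.03,"wx": 0,"wy": 0,"wz": 1.45},{"x": -0.158,"y": 0.037,"z": 0.03,"wx": 0,"wy": 0,"wz": 1.45}]'

```text
time_s: 7.23
ee_pos: [0.4, -0.3063, 0.1981]
ee_rot: [[0.126, -0.992, -0.003], [-0.992, -0.126, 0.004], [-0.004, 0.002, -1.0]]
ft_force: [0.1, 0.7, 1.0]
opening: 0.0921
grip_force: 0.0
```

Run:
```python
from h import *
R['pale']=((12,40,150),(34,255,255))
im,c=snap('wrist','f')
for k in blobs(im,'pale',(0,0,512,300),100):
    r=rect(c,k,.04); print(cv2.boundingRect(k),r)
    totool([*r[0],.022],r[2]+np.pi/2)
```

```text
(246, 163, 26, 37) (array([ 0.3984169 , -0.30916028]), (34.26150131225586, 23.575115203857422), np.float64(-1.4455585050504518))
t 7.28 p [ 0.4    -0.3063  0.1981] shift mm [  3.3   1.5 176.1] wz -0.0 j6 2.12
```

Call:
drive_tool --plan '[{"x": 0.003,"y": 0.0015,"z": 0.04,"wx": 0,"wy": 0,"wz": 0},{"x": 0.003,"y": 0.0015,"z": 0.08,"wx": 0,"wy": 0,"wz": 0},{"x": 0.003,"y": 0.0015,"z": 0.12,"wx": 0,"wy": 0,"wz": 0},{"x": 0.003,"y": 0.0015,"z": 0.15,"wx": 0,"wy": 0,"wz": 0},{"x": 0.003,"y": 0.0015,"z": 0.168,"wx": 0,"wy": 0,"wz": 0},{"x": 0.003,"y": 0.0015,"z": 0.1755,"wx": 0,"wy": 0,"wz": 0},{"x": 0.003,"y": 0.0015,"z": 0.176,"wx": 0,"wy": 0,"wz": 0},{"x": 0.003,"y": 0.0015,"z": 0.176,"wx": 0,"wy": 0,"wz": 0}]'

```text
time_s: 7.95
ee_pos: [0.3997, -0.3105, 0.0245]
ee_rot: [[0.133, -0.991, -0.0], [-0.991, -0.133, 0.001], [-0.001, 0.0, -1.0]]
ft_force: [-0.2, 0.2, 0.2]
opening: 0.092
grip_force: 0.0
```

Call:
drive_tool --jaw 0 --newtons 20 --plan '[{"x": 0,"y": 0,"z": 0,"wx": 0,"wy": 0,"wz": 0},{"x": 0,"y": 0,"z": 0,"wx": 0,"wy": 0,"wz": 0},{"x": 0,"y": 0,"z": 0,"wx": 0,"wy": 0,"wz": 0},{"x": 0,"y": 0,"z": 0,"wx": 0,"wy": 0,"wz": 0},{"x": 0,"y": 0,"z": 0,"wx": 0,"wy": 0,"wz": 0},{"x": 0,"y": 0,"z": 0,"wx": 0,"wy": 0,"wz": 0},{"x": 0,"y": 0,"z": 0,"wx": 0,"wy": 0,"wz": 0},{"x": 0,"y": 0,"z": 0,"wx": 0,"wy": 0,"wz": 0},{"x": 0,"y": 0,"z": 0,"wx": 0,"wy": 0,"wz": 0},{"x": 0,"y": 0,"z": 0,"wx": 0,"wy": 0,"wz": 0},{"x": 0,"y": 0,"z": 0,"wx": 0,"wy": 0,"wz": 0}]'

```text
time_s: 8.87
ee_pos: [0.3998, -0.3107, 0.0246]
ee_rot: [[0.132, -0.991, -0.0], [-0.991, -0.132, 0.0], [-0.0, 0.0, -1.0]]
ft_force: [-0.0, -0.1, 0.5]
opening: 0.0325
grip_force: 20.0
```

Call:
drive_tool --plan '[{"x": 0,"y": 0,"z": -0.03,"wx": 0,"wy": 0,"wz": 0},{"x": 0,"y": 0,"z": -0.07,"wx": 0,"wy": 0,"wz": 0},{"x": 0,"y": 0,"z": -0.11,"wx": 0,"wy": 0,"wz": 0},{"x": 0,"y": 0,"z": -0.15,"wx": 0,"wy": 0,"wz": 0},{"x": 0,"y": 0,"z": -0.18,"wx": 0,"wy": 0,"wz": 0},{"x": 0,"y": 0,"z": -0.18,"wx": 0,"wy": 0,"wz": 0}]'

```text
time_s: 9.37
ee_pos: [0.4026, -0.3138, 0.2122]
ee_rot: [[0.132, -0.991, 0.008], [-0.991, -0.132, -0.01], [0.011, -0.007, -1.0]]
ft_force: [0.8, -1.2, 0.5]
opening: 0.0316
grip_force: 20.0
```

Run:
```python
from g import *
a,c=snap('top')
for k in blobs(a,'blue',(240,130,360,210),200): print(rect(c,k,.09))
totool(tp([.589,-.208],.010,[.032,.060],.2),np.pi/2+.010)
```

```text
(array([ 0.58735016, -0.20631744]), (220.21571350097656, 131.54046630859375), np.float64(-1.5655741076857792))
t 9.42 p [ 0.4015 -0.3125  0.2085] shift mm [-134.6 -238.7    8.6] wz -1.448 j6 2.11
```

Call:
drive_tool --plan '[{"x": -0.135,"y": -0.239,"z": 0,"wx": 0,"wy": 0,"wz": -1.448},{"x": -0.135,"y": -0.239,"z": 0,"wx": 0,"wy": 0,"wz": -1.448},{"x": -0.135,"y": -0.239,"z": 0,"wx": 0,"wy": 0,"wz": -1.448},{"x": -0.135,"y": -0.239,"z": 0,"wx": 0,"wy": 0,"wz": -1.448},{"x": -0.135,"y": -0.239,"z": 0,"wx": 0,"wy": 0,"wz": -1.448},{"x": -0.135,"y": -0.239,"z": 0,"wx": 0,"wy": 0,"wz": -1.448},{"x": -0.135,"y": -0.239,"z": 0,"wx": 0,"wy": 0,"wz": -1.448},{"x": -0.135,"y": -0.239,"z": 0,"wx": 0,"wy": 0,"wz": -1.448},{"x": -0.135,"y": -0.239,"z": 0,"wx": 0,"wy": 0,"wz": -1.448},{"x": -0.135,"y": -0.239,"z": 0,"wx": 0,"wy": 0,"wz": -1.448},{"x": -0.135,"y": -0.239,"z": 0,"wx": 0,"wy": 0,"wz": -1.448},{"x": -0.135,"y": -0.239,"z": 0,"wx": 0,"wy": 0,"wz": -1.448}]'

```text
time_s: 10.42
ee_pos: [0.6178, -0.1446, 0.2016]
ee_rot: [[1.0, 0.016, -0.004], [0.016, -1.0, 0.002], [-0.004, -0.002, -1.0]]
ft_force: [-0.3, -0.5, -0.9]
opening: 0.0317
grip_force: 20.0
```

Run:
```python
from g import *
totool(tp([.5885,-.2075],.010,[.032,.060],.0805),np.pi/2+.010)
im,c=snap('wrist','gg')
for k in blobs(im,'blue',None,2000): print(rect(c,k,.09))
```

```text
t 10.42 p [ 0.6178 -0.1446  0.2016] shift mm [  2.6   2.9 121.1] wz 0.006 j6 1.14
(array([ 0.61103229, -0.20811749]), (223.0436248779297, 99.99930572509766), np.float64(1.5410460210995671))
```

Run:
```python
from g import *
snap('top')
totool(tp([.5885,-.2075],.010,[.032,.060],.0805),np.pi/2+.010)
```

```text
t 10.52 p [ 0.6179 -0.1448  0.2019] shift mm [  2.5   2.7 121.4] wz -0.0 j6 1.14
```

Call:
drive_tool --plan '[{"x": 0.0025,"y": 0.0025,"z": 0.03,"wx": 0,"wy": 0,"wz": 0},{"x": 0.0025,"y": 0.0025,"z": 0.06,"wx": 0,"wy": 0,"wz": 0},{"x": 0.0025,"y": 0.0025,"z": 0.085,"wx": 0,"wy": 0,"wz": 0},{"x": 0.0025,"y": 0.0025,"z": 0.1,"wx": 0,"wy": 0,"wz": 0},{"x": 0.0025,"y": 0.0025,"z": 0.11,"wx": 0,"wy": 0,"wz": 0},{"x": 0.0025,"y": 0.0025,"z": 0.117,"wx": 0,"wy": 0,"wz": 0},{"x": 0.0025,"y": 0.0025,"z": 0.12,"wx": 0,"wy": 0,"wz": 0},{"x": 0.0025,"y": 0.0025,"z": 0.12,"wx": 0,"wy": 0,"wz": 0},{"x": 0.0025,"y": 0.0025,"z": 0.12,"wx": 0,"wy": 0,"wz": 0}]'

```text
time_s: 11.27
ee_pos: [0.6222, -0.1481, 0.0856]
ee_rot: [[1.0, 0.009, 0.002], [0.009, -1.0, -0.001], [0.002, 0.001, -1.0]]
ft_force: [0.0, -0.7, -1.1]
opening: 0.0319
grip_force: 20.0
```

Call:
drive_tool --jaw 45 --plan '[{"x": 0,"y": 0,"z": 0,"wx": 0,"wy": 0,"wz": 0},{"x": 0,"y": 0,"z": 0,"wx": 0,"wy": 0,"wz": 0},{"x": 0,"y": 0,"z": 0,"wx": 0,"wy": 0,"wz": 0},{"x": 0,"y": 0,"z": -0.02,"wx": 0,"wy": 0,"wz": 0},{"x": 0,"y": 0,"z": -0.05,"wx": 0,"wy": 0,"wz": 0},{"x": 0,"y": 0,"z": -0.09,"wx": 0,"wy": 0,"wz": 0},{"x": 0,"y": 0,"z": -0.13,"wx": 0,"wy": 0,"wz": 0},{"x": 0,"y": 0,"z": -0.17,"wx": 0,"wy": 0,"wz": 0},{"x": 0,"y": 0,"z": -0.17,"wx": 0,"wy": 0,"wz": 0}]'

```text
time_s: 12.02
ee_pos: [0.6256, -0.1494, 0.2661]
ee_rot: [[1.0, 0.01, 0.016], [0.01, -1.0, -0.007], [0.016, 0.007, -1.0]]
ft_force: [0.6, -0.2, 2.2]
opening: 0.0416
grip_force: 0.0
```

Run:
```python
from g import *
snap('wrist')
totool([.5885,-.2075,.24],0.01)
c=ctrl.calibration('wrist')
im,_=snap('wrist')
a,c=snap('top'); b,_=snap('scene')
cv2.imwrite('pics/i.png',cv2.resize(cv2.cvtColor(np.hstack([im,b,]),cv2.COLOR_RGB2BGR),(800,300)))
for col in ('yellow','green','orange'):
  for k in blobs(a,col,None,8): print(col,cv2.boundingRect(k))
```

```text
t 12.07 p [ 0.6244 -0.149   0.2618] shift mm [-36.7  58.   21.7] wz 1.57 j6 1.14
yellow (201, 144, 6, 56)
green (68, 240, 69, 56)
orange (152, 252, 7, 9)
orange (151, 211, 10, 5)
orange (103, 207, 11, 4)
orange (174, 181, 5, 16)
orange (89, 173, 10, 18)
orange (157, 159, 10, 7)
orange (276, 155, 9, 8)
orange (109, 155, 11, 7)
```

View pics/i.png

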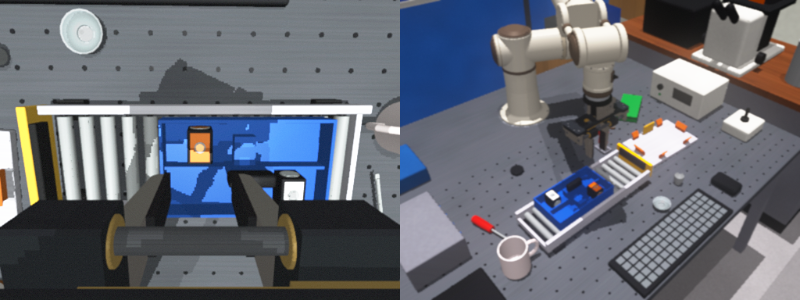

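Both cubes stand upright in diagonal pockets, orange at (200,150) and white at (290,187) in the left half, and there are no others. Now I'll swing the closed fingers behind the grip bar to push the tote level.

Run:
```python
from g import *
a,c=snap('top')
for k in blobs(a,'white',(200,143,362,153),20)+blobs(a,'white',(200,190,362,210),20): print('rail',rect(c,k,.06),cv2.boundingRect(k))
for k in blobs(a,'yellow',(190,130,215,210),20): print('stop',rect(c,k,.085))
for k in blobs(a,'blue',(230,130,360,210),200): print('tote',rect(c,k,.09))
hs=cv2.cvtColor(a,cv2.COLOR_RGB2HSV); print(hs[172,200:218].tolist())
totool([.5885,-.272,.20],.01)
```

```text
rail (array([ 0.6676394 , -0.33241864]), (80.40122985839844, 9.127254486083984), np.float64(-1.5455413413122692)) (328, 148, 28, 4)
rail (array([ 0.67229669, -0.22753712]), (35.44705581665039, 17.214187622070312), np.float64(-0.44620212115647107)) (301, 143, 11, 10)
rail (array([0.66523914, 0.00228657]), (126.97132873535156, 27.31938362121582), np.float64(-1.5452368296475645)) (207, 143, 44, 10)
rail (array([0.51343945, 0.04445324]), (43.50212860107422, 5.873984336853027), np.float64(-1.5473341896804884)) (205, 197, 16, 3)
rail (array([ 0.52814838, -0.26548611]), (222.16244506835938, 32.51791000366211), np.float64(-1.547408741546254)) (281, 190, 77, 12)
rail (array([ 0.51162982, -0.063302  ]), (136.74525451660156, 55.83974838256836), np.float64(-1.5470058697717577)) (226, 190, 48, 20)
stop (array([0.5868634 , 0.07231596]), (161.28314208984375, 14.002228736877441), np.float64(0.012323038292960886))
tote (array([ 0.58859387, -0.24848361]), (134.54986572265625, 132.0153045654297), np.float64(1.5651284542049355))
[[20, 54, 137], [25, 150, 201], [27, 186, 221], [27, 192, 223], [27, 185, 219], [26, 165, 176], [23, 86, 98], [130, 24, 63], [150, 9, 58], [135, 9, 60], [130, 11, 71], [120, 5, 105], [120, 2, 145], [120, 3, 172], [120, 1, 186], [90, 1, 185], [90, 1, 171], [150, 2, 146]]
t 12.27 p [ 0.6206 -0.1474  0.2526] shift mm [-33.1 124.4  52.5] wz 1.57 j6 1.14
```

Call:
drive_tool --jaw 0 --plan '[{"x": -0.033,"y": 0.125,"z": 0.02,"wx": 0,"wy": 0,"wz": -1.57},{"x": -0.033,"y": 0.125,"z": 0.02,"wx": 0,"wy": 0,"wz": -1.57},{"x": -0.033,"y": 0.125,"z": 0.02,"wx": 0,"wy": 0,"wz": -1.57},{"x": -0.033,"y": 0.125,"z": 0.02,"wx": 0,"wy": 0,"wz": -1.57},{"x": -0.033,"y": 0.125,"z": 0.02,"wx": 0,"wy": 0,"wz": -1.57},{"x": -0.033,"y": 0.125,"z": 0.02,"wx": 0,"wy": 0,"wz": -1.57},{"x": -0.033,"y": 0.125,"z": 0.02,"wx": 0,"wy": 0,"wz": -1.57},{"x": -0.033,"y": 0.125,"z": 0.02,"wx": 0,"wy": 0,"wz": -1.57},{"x": -0.033,"y": 0.125,"z": 0.02,"wx": 0,"wy": 0,"wz": -1.57},{"x": -0.033,"y": 0.125,"z": 0.02,"wx": 0,"wy": 0,"wz": -1.57},{"x": -0.033,"y": 0.125,"z": 0.02,"wx": 0,"wy": 0,"wz": -1.57},{"x": -0.033,"y": 0.125,"z": 0.02,"wx": 0,"wy": 0,"wz": -1.57}]'

```text
time_s: 13.27
ee_pos: [0.5888, -0.2725, 0.2321]
ee_rot: [[0.064, 0.998, -0.003], [0.998, -0.064, 0.002], [0.002, -0.003, -1.0]]
ft_force: [-0.5, -0.5, 0.2]
opening: 0.0003
grip_force: 0.0
```

Run:
```python
from g import *
im,c=snap('wrist','j')
for k in blobs(im,'blue',None,2000): print(rect(c,k,.09),cv2.boundingRect(k))
totool([.5885,-.275,.123],.011)
```

```text
(array([ 0.58904376, -0.2180047 ]), (202.37147521972656, 129.11956787109375), np.float64(-1.5602841256910809)) (165, 0, 168, 241)
t 13.32 p [ 0.5888 -0.2725  0.2322] shift mm [ -2.7   0.2 109.2] wz -0.07 j6 -0.56
```

View pics/j.png

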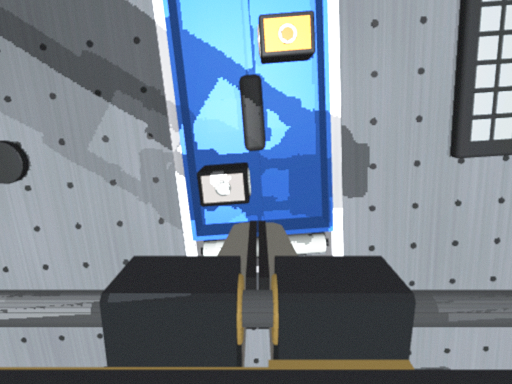

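Bar at (252,112), white cube (223,185), closed fingers behind. Descend and start pushing.

Call:
drive_tool --plan '[{"x": -0.003,"y": 0,"z": 0.03,"wx": 0,"wy": 0,"wz": -0.07},{"x": -0.003,"y": 0,"z": 0.06,"wx": 0,"wy": 0,"wz": -0.07},{"x": -0.003,"y": 0,"z": 0.085,"wx": 0,"wy": 0,"wz": -0.07},{"x": -0.003,"y": 0,"z": 0.1,"wx": 0,"wy": 0,"wz": -0.07},{"x": -0.003,"y": 0,"z": 0.107,"wx": 0,"wy": 0,"wz": -0.07},{"x": -0.003,"y": 0,"z": 0.107,"wx": 0,"wy": 0,"wz": -0.07},{"x": 0.004,"y": 0,"z": 0.107,"wx": 0,"wy": 0,"wz": -0.07},{"x": 0.01,"y": 0,"z": 0.107,"wx": 0,"wy": 0,"wz": -0.07},{"x": 0.016,"y": 0,"z": 0.107,"wx": 0,"wy": 0,"wz": -0.07},{"x": 0.021,"y": 0,"z": 0.107,"wx": 0,"wy": 0,"wz": -0.07},{"x": 0.026,"y": 0,"z": 0.107,"wx": 0,"wy": 0,"wz": -0.07},{"x": 0.03,"y": 0,"z": 0.107,"wx": 0,"wy": 0,"wz": -0.07}]'

```text
time_s: 14.32
ee_pos: [0.5922, -0.2427, 0.1284]
ee_rot: [[0.0, 1.0, 0.001], [1.0, -0.0, -0.001], [-0.001, 0.001, -1.0]]
ft_force: [-0.4, 0.2, -0.3]
opening: 0.0004
grip_force: 0.0
```

Call:
drive_tool --plan '[{"x": 0.004,"y": 0,"z": 0,"wx": 0,"wy": 0,"wz": 0},{"x": 0.008,"y": 0,"z": 0,"wx": 0,"wy": 0,"wz": 0},{"x": 0.012,"y": 0,"z": 0,"wx": 0,"wy": 0,"wz": 0},{"x": 0.016,"y": 0,"z": 0,"wx": 0,"wy": 0,"wz": 0},{"x": 0.02,"y": 0,"z": 0,"wx": 0,"wy": 0,"wz": 0},{"x": 0.024,"y": 0,"z": 0,"wx": 0,"wy": 0,"wz": 0},{"x": 0.028,"y": 0,"z": 0,"wx": 0,"wy": 0,"wz": 0},{"x": 0.032,"y": 0,"z": 0,"wx": 0,"wy": 0,"wz": 0},{"x": 0.036,"y": 0,"z": 0,"wx": 0,"wy": 0,"wz": 0},{"x": 0.04,"y": 0,"z": 0,"wx": 0,"wy": 0,"wz": 0},{"x": 0.044,"y": 0,"z": 0,"wx": 0,"wy": 0,"wz": 0},{"x": 0.048,"y": 0,"z": 0,"wx": 0,"wy": 0,"wz": 0}]'

```text
time_s: 15.32
ee_pos: [0.5917, -0.1947, 0.1275]
ee_rot: [[0.001, 1.0, -0.0], [1.0, -0.001, 0.0], [0.0, -0.0, -1.0]]
ft_force: [-1.1, -1.1, 0.0]
opening: 0.0005
grip_force: 0.3
```

Run:
```python
from g import *
im,c=snap('wrist','k')
for k in blobs(im,'blue',None,2000): print(rect(c,k,.09),cv2.boundingRect(k))
totool([.5885,-.1,.123],.011)
```

```text
(array([ 0.58825574, -0.14452818]), (140.5403594970703, 129.92713928222656), np.float64(-1.565073846919021)) (122, 0, 255, 257)
t 15.37 p [ 0.5918 -0.1939  0.1274] shift mm [93.9 -3.3  4.5] wz -0.011 j6 -0.51
```

View pics/k.png

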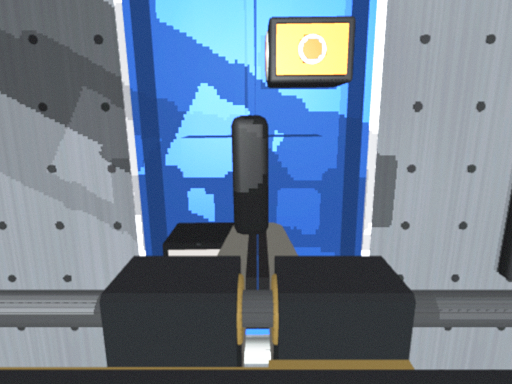

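Pushing works: the fingers sit against the bar end at (250,232).

Call:
drive_tool --plan '[{"x": 0.004,"y": 0,"z": 0,"wx": 0,"wy": 0,"wz": 0},{"x": 0.008,"y": 0,"z": 0,"wx": 0,"wy": 0,"wz": 0},{"x": 0.012,"y": 0,"z": 0,"wx": 0,"wy": 0,"wz": 0},{"x": 0.016,"y": 0,"z": 0,"wx": 0,"wy": 0,"wz": 0},{"x": 0.02,"y": 0,"z": 0,"wx": 0,"wy": 0,"wz": 0},{"x": 0.024,"y": 0,"z": 0,"wx": 0,"wy": 0,"wz": 0},{"x": 0.028,"y": 0,"z": 0,"wx": 0,"wy": 0,"wz": 0},{"x": 0.032,"y": 0,"z": 0,"wx": 0,"wy": 0,"wz": 0},{"x": 0.036,"y": 0,"z": 0,"wx": 0,"wy": 0,"wz": 0},{"x": 0.04,"y": 0,"z": 0,"wx": 0,"wy": 0,"wz": 0},{"x": 0.044,"y": 0,"z": 0,"wx": 0,"wy": 0,"wz": 0},{"x": 0.048,"y": 0,"z": 0,"wx": 0,"wy": 0,"wz": 0}]'

```text
time_s: 16.37
ee_pos: [0.5918, -0.1468, 0.1276]
ee_rot: [[0.001, 1.0, -0.0], [1.0, -0.001, 0.0], [0.0, -0.0, -1.0]]
ft_force: [-0.8, 0.3, 0.4]
opening: 0.0004
grip_force: 0.3
```

Call:
drive_tool --plan '[{"x": 0.004,"y": 0,"z": 0,"wx": 0,"wy": 0,"wz": 0},{"x": 0.008,"y": 0,"z": 0,"wx": 0,"wy": 0,"wz": 0},{"x": 0.012,"y": 0,"z": 0,"wx": 0,"wy": 0,"wz": 0},{"x": 0.016,"y": 0,"z": 0,"wx": 0,"wy": 0,"wz": 0},{"x": 0.019,"y": 0,"z": 0,"wx": 0,"wy": 0,"wz": 0},{"x": 0.022,"y": 0,"z": 0,"wx": 0,"wy": 0,"wz": 0},{"x": 0.025,"y": 0,"z": 0,"wx": 0,"wy": 0,"wz": 0},{"x": 0.028,"y": 0,"z": 0,"wx": 0,"wy": 0,"wz": 0},{"x": 0.031,"y": 0,"z": 0,"wx": 0,"wy": 0,"wz": 0},{"x": 0.034,"y": 0,"z": 0,"wx": 0,"wy": 0,"wz": 0},{"x": 0.037,"y": 0,"z": 0,"wx": 0,"wy": 0,"wz": 0},{"x": 0.04,"y": 0,"z": 0,"wx": 0,"wy": 0,"wz": 0}]'

```text
time_s: 17.37
ee_pos: [0.5919, -0.1069, 0.1276]
ee_rot: [[0.001, 1.0, 0.0], [1.0, -0.001, 0.0], [0.0, 0.0, -1.0]]
ft_force: [0.3, -0.4, 0.4]
opening: 0.0007
grip_force: 0.3
```

Call:
drive_tool --plan '[{"x": 0.002,"y": 0,"z": 0,"wx": 0,"wy": 0,"wz": 0},{"x": 0.004,"y": 0,"z": 0,"wx": 0,"wy": 0,"wz": 0},{"x": 0.006,"y": 0,"z": 0,"wx": 0,"wy": 0,"wz": 0},{"x": 0.008,"y": 0,"z": 0,"wx": 0,"wy": 0,"wz": 0},{"x": 0.01,"y": 0,"z": 0,"wx": 0,"wy": 0,"wz": 0},{"x": 0.01,"y": 0,"z": 0,"wx": 0,"wy": 0,"wz": 0}]'

```text
time_s: 17.87
ee_pos: [0.592, -0.0967, 0.1276]
ee_rot: [[0.0, 1.0, 0.0], [1.0, -0.0, 0.0], [0.0, 0.0, -1.0]]
ft_force: [0.3, 0.1, -0.1]
opening: 0.0008
grip_force: 0.0
```

Run:
```python
from g import *
a,c=snap('top'); print(pose()[3]['ft_force'],pose()[3]['ee_pos'])
for k in blobs(a,'blue',(200,130,360,210),100): print('tote',rect(c,k,.09),cv2.boundingRect(k))
b,cs=snap('scene')
cv2.imwrite('pics/l.png',cv2.resize(cv2.cvtColor(b[150:320,150:350],cv2.COLOR_RGB2BGR),(600,510)))
```

```text
[ 0.2586558  -0.57347547  0.07542463] [ 0.59198338 -0.09689669  0.12762866]
tote (array([ 0.56026898, -0.15194856]), (75.73188781738281, 28.58546257019043), np.float64(0.01059309046073742)) (276, 169, 11, 27)
tote (array([ 0.61361407, -0.0429248 ]), (52.42849349975586, 37.90153121948242), np.float64(-0.37096289351371503)) (234, 154, 17, 16)
tote (array([0.5933963, 0.0458349]), (133.842529296875, 47.93162155151367), np.float64(-0.3675437941482169)) (210, 150, 20, 44)
```

View pics/l.png

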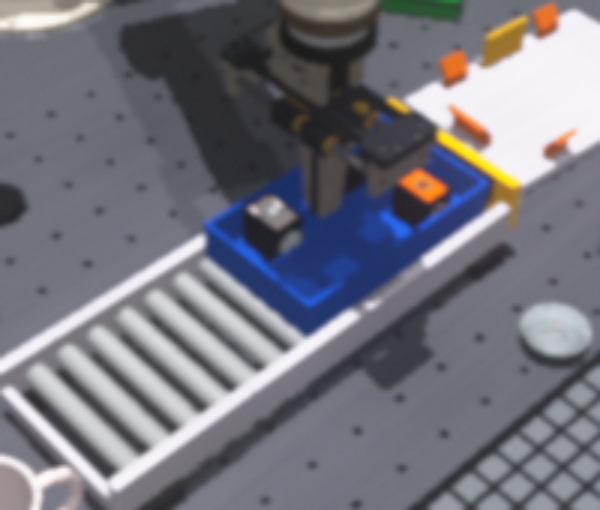

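The tote is at or nearly at the stop. I'll nudge until the force rises.

Call:
drive_tool --plan '[{"x": 0.001,"y": 0,"z": 0,"wx": 0,"wy": 0,"wz": 0},{"x": 0.002,"y": 0,"z": 0,"wx": 0,"wy": 0,"wz": 0},{"x": 0.003,"y": 0,"z": 0,"wx": 0,"wy": 0,"wz": 0},{"x": 0.003,"y": 0,"z": 0,"wx": 0,"wy": 0,"wz": 0}]'

```text
time_s: 18.3
ee_pos: [0.5919, -0.0939, 0.1276]
ee_rot: [[0.0, 1.0, 0.0], [1.0, -0.0, 0.0], [0.0, 0.0, -1.0]]
ft_force: [-0.8, 0.7, -0.2]
opening: 0.0002
grip_force: 0.0
```

Call:
drive_tool --plan '[{"x": 0.001,"y": 0,"z": 0,"wx": 0,"wy": 0,"wz": 0},{"x": 0.002,"y": 0,"z": 0,"wx": 0,"wy": 0,"wz": 0},{"x": 0.003,"y": 0,"z": 0,"wx": 0,"wy": 0,"wz": 0},{"x": 0.003,"y": 0,"z": 0,"wx": 0,"wy": 0,"wz": 0}]'

```text
time_s: 18.63
ee_pos: [0.5919, -0.0909, 0.1276]
ee_rot: [[0.0, 1.0, -0.0], [1.0, -0.0, 0.0], [0.0, -0.0, -1.0]]
ft_force: [0.3, 0.5, -0.4]
opening: 0.0003
grip_force: 0.0
```

Call:
drive_tool --plan '[{"x": 0.001,"y": 0,"z": 0,"wx": 0,"wy": 0,"wz": 0},{"x": 0.002,"y": 0,"z": 0,"wx": 0,"wy": 0,"wz": 0},{"x": 0.003,"y": 0,"z": 0,"wx": 0,"wy": 0,"wz": 0},{"x": 0.004,"y": 0,"z": 0,"wx": 0,"wy": 0,"wz": 0},{"x": 0.004,"y": 0,"z": 0,"wx": 0,"wy": 0,"wz": 0}]'

```text
time_s: 19.05
ee_pos: [0.5919, -0.0905, 0.1278]
ee_rot: [[0.001, 1.0, 0.0], [1.0, -0.001, -0.006], [-0.006, 0.0, -1.0]]
ft_force: [-0.1, -11.2, -2.1]
opening: 0.0002
grip_force: 5.7
```

Run:
```python
from g import *
im,c=snap('wrist','n'); print(pose()[1])
m=blobs(im,'blue',None,300)
for k in m: print(rect(c,k,.09),cv2.boundingRect(k))
print(proj(c,[[.588,.052,.085],[.588,-.058-.11,.09],[.588,-.083,.135]]))
```

```text
[ 0.59190536 -0.09047956  0.1278397 ]
(array([ 0.58718048, -0.04071651]), (139.8388671875, 130.6616973876953), np.float64(1.5699386557658368)) (119, 0, 255, 257)
[[249.40372448 -47.06557948]
 [251.45693954 338.26056892]
 [248.92988884 241.28588046]]
```

View pics/n.png

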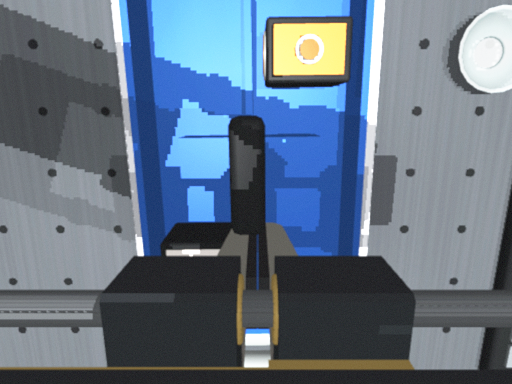

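11 N: the tote rests against the stop. Back off, raise, open, move over the bar.

Call:
drive_tool --plan '[{"x": -0.002,"y": 0,"z": 0,"wx": 0,"wy": 0,"wz": 0},{"x": -0.004,"y": 0,"z": 0,"wx": 0,"wy": 0,"wz": 0},{"x": -0.008,"y": 0,"z": 0,"wx": 0,"wy": 0,"wz": 0},{"x": -0.008,"y": 0,"z": -0.02,"wx": 0,"wy": 0,"wz": 0},{"x": -0.008,"y": 0,"z": -0.05,"wx": 0,"wy": 0,"wz": 0},{"x": -0.008,"y": 0,"z": -0.075,"wx": 0,"wy": 0,"wz": 0},{"x": -0.008,"y": 0,"z": -0.08,"wx": 0,"wy": 0,"wz": 0}]'

```text
time_s: 19.68
ee_pos: [0.5944, -0.0957, 0.2129]
ee_rot: [[0.0, 1.0, 0.008], [1.0, -0.0, -0.002], [-0.002, 0.008, -1.0]]
ft_force: [1.1, -0.2, 1.1]
opening: 0.0005
grip_force: 0.0
```

Call:
drive_tool --jaw 60 --plan '[{"x": 0.01,"y": -0.004,"z": 0,"wx": 0,"wy": 0,"wz": -0.01},{"x": 0.025,"y": -0.004,"z": 0,"wx": 0,"wy": 0,"wz": -0.01},{"x": 0.041,"y": -0.004,"z": 0,"wx": 0,"wy": 0,"wz": -0.01},{"x": 0.041,"y": -0.004,"z": 0,"wx": 0,"wy": 0,"wz": -0.01},{"x": 0.041,"y": -0.004,"z": 0,"wx": 0,"wy": 0,"wz": -0.01},{"x": 0.041,"y": -0.004,"z": 0,"wx": 0,"wy": 0,"wz": -0.01},{"x": 0.041,"y": -0.004,"z": 0,"wx": 0,"wy": 0,"wz": -0.01}]'

```text
time_s: 20.27
ee_pos: [0.5875, -0.0543, 0.2068]
ee_rot: [[-0.009, 1.0, -0.001], [1.0, 0.009, 0.0], [0.0, -0.001, -1.0]]
ft_force: [0.2, -0.2, -1.3]
opening: 0.0451
grip_force: 0.0
```

Run:
```python
from g import *
im,c=snap('wrist','o')
totool([.588,-.0535,.1205],.012); print(pose()[3]['opening'])
for k in blobs(im,'blue',None,2000): print(rect(c,k,.09),cv2.boundingRect(k))
for k in blobs(im,'black',(150,60,350,300),200): print(rect(c,k,.135),cv2.boundingRect(k))
```

```text
t 20.32 p [ 0.5877 -0.0545  0.207 ] shift mm [ 1.   0.4 86.5] wz -0.003 j6 -0.31
0.049067506672640086
(array([ 0.58691827, -0.04274518]), (197.14500427246094, 129.32516479492188), np.float64(-1.5621642836110148)) (171, 49, 173, 242)
(array([ 0.62794452, -0.08936543]), (55.52825164794922, 18.381956100463867), np.float64(-1.2627492158747309)) (300, 222, 34, 68)
(array([ 0.56957001, -0.07531499]), (107.18711853027344, 40.53862380981445), np.float64(0.9253320320838716)) (182, 166, 86, 124)
```

View pics/o.png

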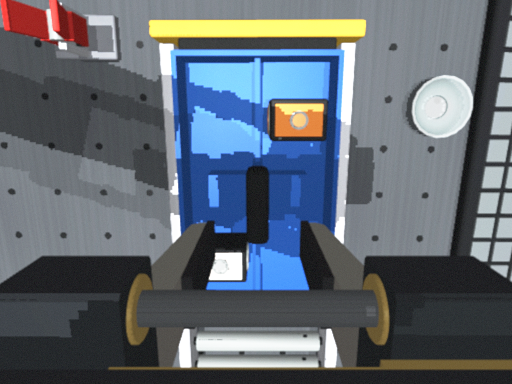

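Tote touches the pad (blue edge row 51 directly under the black pad) and the bar lies centred between the fingers at (257,205). Lower and pinch.

Call:
drive_tool --plan '[{"x": 0.001,"y": 0,"z": 0.03,"wx": 0,"wy": 0,"wz": 0},{"x": 0.001,"y": 0,"z": 0.055,"wx": 0,"wy": 0,"wz": 0},{"x": 0.001,"y": 0,"z": 0.075,"wx": 0,"wy": 0,"wz": 0},{"x": 0.001,"y": 0,"z": 0.085,"wx": 0,"wy": 0,"wz": 0},{"x": 0.001,"y": 0,"z": 0.089,"wx": 0,"wy": 0,"wz": 0},{"x": 0.001,"y": 0,"z": 0.089,"wx": 0,"wy": 0,"wz": 0},{"x": 0.001,"y": 0,"z": 0.089,"wx": 0,"wy": 0,"wz": 0}]'

```text
time_s: 20.9
ee_pos: [0.5887, -0.0536, 0.1198]
ee_rot: [[-0.009, 1.0, 0.002], [1.0, 0.009, -0.001], [-0.001, 0.002, -1.0]]
ft_force: [0.5, 0.0, 0.4]
opening: 0.0554
grip_force: 0.0
```

Call:
drive_tool --jaw 0 --newtons 45 --plan '[{"x": 0,"y": 0,"z": 0,"wx": 0,"wy": 0,"wz": 0},{"x": 0,"y": 0,"z": 0,"wx": 0,"wy": 0,"wz": 0},{"x": 0,"y": 0,"z": 0,"wx": 0,"wy": 0,"wz": 0},{"x": 0,"y": 0,"z": 0,"wx": 0,"wy": 0,"wz": 0},{"x": 0,"y": 0,"z": 0,"wx": 0,"wy": 0,"wz": 0},{"x": 0,"y": 0,"z": 0,"wx": 0,"wy": 0,"wz": 0},{"x": 0,"y": 0,"z": 0,"wx": 0,"wy": 0,"wz": 0},{"x": 0,"y": 0,"z": 0,"wx": 0,"wy": 0,"wz": 0},{"x": 0,"y": 0,"z": 0,"wx": 0,"wy": 0,"wz": 0}]'

```text
time_s: 21.65
ee_pos: [0.5876, -0.0532, 0.1187]
ee_rot: [[-0.01, 1.0, -0.001], [1.0, 0.01, -0.0], [-0.0, -0.001, -1.0]]
ft_force: [-3.0, -0.7, 3.2]
opening: 0.0158
grip_force: 45.0
```

Run:
```python
from g import *
im,c=snap('wrist','q'); print(pose()[1:3])
for k in blobs(im,'blue',None,2000): print(rect(c,k,.09),cv2.boundingRect(k))
a,c=snap('top')
for k in blobs(a,'orange',(70,130,190,230),10)+blobs(a,'yellow',(70,190,190,220),8):
    x,y,w,h=cv2.boundingRect(k);r=rect(c,k,.05); print((x,y,w,h),r[0].round(4),np.round(r[1]),r[2].round(3))
for k in blobs(a,'white',(70,130,190,230),1000): r=rect(c,k,.015);print('base',r)
```

```text
(array([ 0.58757149, -0.05315565,  0.11874282]), array([[-9.61683737e-03,  9.99953345e-01, -9.08296838e-04],
       [ 9.99953757e-01,  9.61683339e-03, -8.75411606e-06],
       [-1.87682800e-08, -9.08339022e-04, -9.99999587e-01]]))
(array([ 0.58797815, -0.12935187]), (46.408958435058594, 27.818592071533203), np.float64(0.010071751710219123)) (220, 327, 75, 40)
(array([ 0.58676733, -0.00650338]), (129.40452575683594, 124.91947937011719), np.float64(0.009643251171419953)) (129, 19, 260, 238)
(151, 211, 10, 5) [0.4674 0.209 ] [27. 10.] 1.428
(103, 207, 11, 4) [0.477  0.3472] [29.  9.] -1.548
(174, 181, 5, 16) [0.5404 0.1526] [45. 11.] -0.064
(89, 173, 10, 18) [0.5558 0.394 ] [50. 23.] -0.053
(157, 159, 10, 7) [0.6188 0.1993] [27. 18.] -1.546
(109, 155, 11, 7) [0.6274 0.3395] [30. 18.] -1.546
base (array([0.55066089, 0.27764474]), (260.0345764160156, 168.0183868408203), np.float64(1.510563212946411))
```

Gripped at 15.8 mm with 45 N. The dock base measures 260 x 168 mm, which matches the given size: centre (0.5507, 0.2776), yaw −0.060. Lifting straight up.

Call:
drive_tool --plan '[{"x": 0,"y": 0,"z": -0.005,"wx": 0,"wy": 0,"wz": 0},{"x": 0,"y": 0,"z": -0.015,"wx": 0,"wy": 0,"wz": 0},{"x": 0,"y": 0,"z": -0.03,"wx": 0,"wy": 0,"wz": 0},{"x": 0,"y": 0,"z": -0.045,"wx": 0,"wy": 0,"wz": 0},{"x": 0,"y": 0,"z": -0.06,"wx": 0,"wy": 0,"wz": 0},{"x": 0,"y": 0,"z": -0.075,"wx": 0,"wy": 0,"wz": 0},{"x": 0,"y": 0,"z": -0.085,"wx": 0,"wy": 0,"wz": 0},{"x": 0,"y": 0,"z": -0.09,"wx": 0,"wy": 0,"wz": 0},{"x": 0,"y": 0,"z": -0.09,"wx": 0,"wy": 0,"wz": 0}]'

```text
time_s: 22.5
ee_pos: [0.5885, -0.0532, 0.2096]
ee_rot: [[-0.009, 1.0, 0.002], [1.0, 0.009, -0.0], [-0.0, 0.002, -1.0]]
ft_force: [0.7, -0.9, -6.4]
opening: 0.0157
grip_force: 45.0
```

Run:
```python
from g import *
totool([.5507,.2776,.205],-.0602); print(pose()[3]['ft_force'],pose()[3]['opening'])
im,c=snap('wrist')
for k in blobs(im,'blue',None,2000): print(rect(c,k,pose()[1][2]-.0287),cv2.boundingRect(k))
```

```text
t 22.5 p [ 0.5885 -0.0532  0.2096] shift mm [331.1 -34.6   4.5] wz 0.07 j6 -0.3
[ 0.72426428 -0.89080987 -6.36370473] 0.015690059049112748
(array([ 0.58899243, -0.13028285]), (46.68655776977539, 28.004003524780273), np.float64(0.007502111266888267)) (220, 327, 75, 40)
(array([ 0.58787219, -0.00686305]), (131.4204559326172, 125.27925109863281), np.float64(0.008228276753706742)) (128, 20, 262, 237)
```

Call:
drive_tool --plan '[{"x": 0.01,"y": -0.001,"z": 0,"wx": 0,"wy": 0,"wz": 0.005},{"x": 0.03,"y": -0.003,"z": 0,"wx": 0,"wy": 0,"wz": 0.01},{"x": 0.06,"y": -0.006,"z": 0,"wx": 0,"wy": 0,"wz": 0.015},{"x": 0.095,"y": -0.01,"z": 0,"wx": 0,"wy": 0,"wz": 0.02},{"x": 0.13,"y": -0.014,"z": 0,"wx": 0,"wy": 0,"wz": 0.03},{"x": 0.165,"y": -0.017,"z": 0,"wx": 0,"wy": 0,"wz": 0.035},{"x": 0.2,"y": -0.021,"z": 0,"wx": 0,"wy": 0,"wz": 0.04},{"x": 0.235,"y": -0.025,"z": 0,"wx": 0,"wy": 0,"wz": 0.05},{"x": 0.27,"y": -0.028,"z": 0,"wx": 0,"wy": 0,"wz": 0.06},{"x": 0.3,"y": -0.032,"z": 0,"wx": 0,"wy": 0,"wz": 0.065},{"x": 0.32,"y": -0.034,"z": 0,"wx": 0,"wy": 0,"wz": 0.07},{"x": 0.331,"y": -0.0346,"z": 0,"wx": 0,"wy": 0,"wz": 0.07}]'

```text
time_s: 23.55
ee_pos: [0.548, 0.2807, 0.207]
ee_rot: [[0.058, 0.998, -0.003], [0.998, -0.058, 0.001], [0.0, -0.003, -1.0]]
ft_force: [1.4, 0.1, -6.5]
opening: 0.0155
grip_force: 45.0
```

Run:
```python
from g import *
snap('top')
im,c=snap('wrist','r')
totool([.5507,.2776,.15],-.0602)
D=([.5507,.2776],-.0602)
for n,q,z in (('base corners',[(-.085,-.131),(-.085,.131),(.085,.131),(.085,-.131)],.015),('fence',[(-.0725,-.03),(-.0725,.03)],.055)):
    print(n,proj(c,[tp(*D,p,z) for p in q]).round(0).tolist())
a,ct=snap('top')
for n,k in [('blue',k) for k in blobs(a,'blue',(60,100,260,230),60)]: print(n,rect(ct,k,pose()[1][2]-.0287))
for k in blobs(im,'orange',None,40)+blobs(im,'yellow',None,40): print(cv2.boundingRect(k),rect(c,k,.044))
```

```text
t 23.65 p [0.5489 0.2792 0.2074] shift mm [-1.5  2.  57.4] wz 0.002 j6 0.33
base corners [[184.0, 294.0], [171.0, 44.0], [351.0, 44.0], [335.0, 295.0]]
fence [[183.0, 219.0], [180.0, 156.0]]
blue (array([0.52996106, 0.36945624]), (70.71002197265625, 43.97462463378906), np.float64(-0.05554448559134606))
blue (array([0.54618201, 0.22440947]), (133.60018920898438, 118.71255493164062), np.float64(-0.05734651354294851))
(49, 247, 28, 27) (array([0.34914957, 0.21330803]), (26.156997680664062, 25.354856491088867), np.float64(0.4128809492030219))
(283, 101, 74, 50) (array([0.60708929, 0.33062314]), (65.9272689819336, 43.88497543334961), np.float64(-0.057405369403038975))
(296, 360, 156, 9) (array([0.66275861, 0.07288898]), (168.92694091796875, 10.180233001708984), np.float64(-0.05540533542438997))
(305, 313, 11, 31) (array([0.59443024, 0.12103157]), (36.16286087036133, 10.603940963745117), np.float64(1.5529142653394503))
(200, 277, 12, 67) (array([0.48524457, 0.14764168]), (77.57767486572266, 10.657512664794922), np.float64(1.4410915932764405))
(304, 275, 11, 37) (array([0.59531665, 0.16249617]), (41.026546478271484, 9.41402816772461), np.float64(-1.3657172767873913))
```

View pics/r.png

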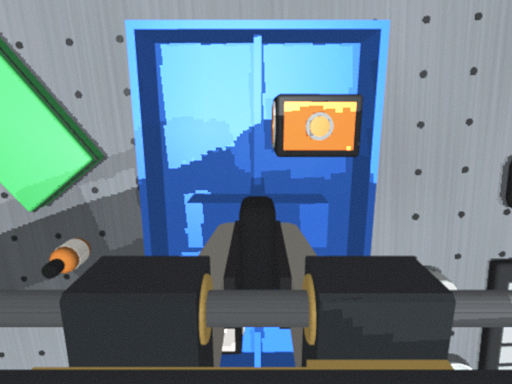

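The held tote hides the dock from the wrist camera. I'll cross-check the dock pose from the unobstructed first pictures of both fixed cameras.

Run:
```python
from g import *
D=([.5507,.2776],-.0602)
for n,box in (('top',(80,140,190,225)),('scene',(270,140,400,220))):
    im=cv2.cvtColor(cv2.imread(f'pics/{n}0.png'),cv2.COLOR_BGR2RGB); c=ctrl.calibration(n)
    hs=cv2.cvtColor(im,cv2.COLOR_RGB2HSV)
    for lo in (150,190,215):
        R['w']=((0,0,lo),(180,60,255))
        for k in blobs(im,'w',box,800): r=rect(c,k,.015); print(n,lo,r[0].round(4),np.round(r[1],1),r[2].round(4))
    # sub-pixel check: saturation/colour centroids of guides and fence
    for col in ('orange','yellow'):
        for k in blobs(im,col,box,6): print(col,cv2.boundingRect(k),cast(c,[k.reshape(-1,2).mean(0)],.045)[0,:2].round(4))
    print('pred corners',proj(c,[tp(*D,p,.015) for p in [(-.085,-.131),(-.085,.131),(.085,.131),(.085,-.131)]]).round(1).tolist())
    cr=im[box[1]:box[3],box[0]:box[2]]; cv2.imwrite(f'pics/s_{n}.png',cv2.cvtColor(cv2.resize(cr,None,fx=3.5,fy=3.5,interpolation=cv2.INTER_CUBIC),cv2.COLOR_RGB2BGR))
a=cv2.imread('pics/s_top.png');b=cv2.imread('pics/s_scene.png')
h=max(a.shape[0],b.shape[0]); f=lambda x:cv2.copyMakeBorder(x,0,h-x.shape[0],0,0,0)
o=np.hstack([f(a),f(b)]); print(o.shape,a.shape); cv2.imwrite('pics/s.png',o[:, :] if o.shape[1]<=800 else cv2.resize(o,(800,int(h*800/o.shape[1]))))
```

```text
top 150 [0.5501 0.2769] [263.5 171.8] 1.51
top 190 [0.5506 0.2777] [260.  168.2] 1.5106
top 215 [0.5499 0.2769] [255.6 164.2] 1.5088
orange (151, 211, 10, 5) [0.468  0.2094]
orange (103, 207, 11, 4) [0.4771 0.348 ]
orange (174, 181, 5, 16) [0.5407 0.1537]
orange (89, 173, 10, 18) [0.5553 0.3958]
orange (157, 159, 10, 7) [0.6207 0.2005]
orange (109, 155, 11, 7) [0.6292 0.3395]
pred corners [[176.7, 217.8], [88.9, 210.5], [96.3, 154.9], [182.6, 162.1]]
scene 150 [0.5784 0.309 ] [360.1 318.3] 1.4078
scene 190 [0.5468 0.2782] [269.8 178. ] 1.5152
scene 215 [0.5476 0.2768] [268.2 173.2] 1.5085
orange (280, 198, 43, 22) [0.6016 0.0713]
orange (333, 196, 6, 5) [0.6288 0.1834]
orange (301, 186, 11, 11) [0.5507 0.1426]
orange (278, 186, 4, 6) [0.4893 0.0933]
orange (364, 178, 5, 5) [0.6368 0.3198]
orange (297, 167, 8, 11) [0.4772 0.2009]
orange (312, 159, 13, 12) [0.4858 0.2687]
orange (353, 155, 14, 13) [0.5629 0.3834]
orange (270, 153, 6, 5) [0.3532 0.2003]
orange (328, 151, 8, 11) [0.4854 0.3386]
yellow (278, 183, 45, 31) [0.5588 0.1083]
yellow (312, 156, 13, 8) [0.4709 0.2918]
pred corners [[284.7, 183.2], [341.7, 153.1], [381.9, 177.4], [324.6, 212.0]]
(298, 840, 3) (298, 385, 3)
```

View pics/s.png

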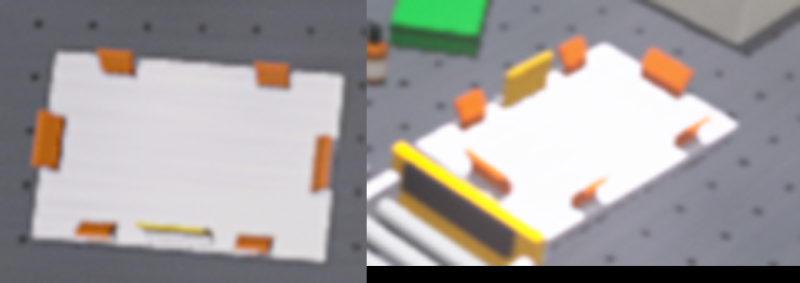

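Averaged dock pose: (0.550, 0.277), yaw −0.061. The tote is within ~1.5 mm of it, so I'll descend to just above the guides and then ease in.

Call:
drive_tool --plan '[{"x": -0.001,"y": 0.001,"z": 0.015,"wx": 0,"wy": 0,"wz": 0.002},{"x": -0.001,"y": 0.001,"z": 0.035,"wx": 0,"wy": 0,"wz": 0.002},{"x": -0.001,"y": 0.001,"z": 0.055,"wx": 0,"wy": 0,"wz": 0.002},{"x": -0.001,"y": 0.001,"z": 0.07,"wx": 0,"wy": 0,"wz": 0.002},{"x": -0.001,"y": 0.001,"z": 0.08,"wx": 0,"wy": 0,"wz": 0.002},{"x": -0.001,"y": 0.001,"z": 0.085,"wx": 0,"wy": 0,"wz": 0.002},{"x": -0.001,"y": 0.001,"z": 0.085,"wx": 0,"wy": 0,"wz": 0.002}]'

```text
time_s: 24.28
ee_pos: [0.5506, 0.2753, 0.1224]
ee_rot: [[0.064, 0.998, -0.002], [0.998, -0.064, -0.001], [-0.001, -0.002, -1.0]]
ft_force: [-0.6, 0.2, -6.0]
opening: 0.0158
grip_force: 45.0
```

Run:
```python
from g import *
a,ct=snap('top'); b,cs=snap('scene')
totool([.5495,.278,.0837],-.061)
p=pose()[1]
for k in blobs(a,'blue',(60,100,260,230),60): print(rect(ct,k,p[2]-.0287),cv2.boundingRect(k))
cv2.imwrite('pics/t.png',cv2.cvtColor(cv2.resize(b[110:240,250:410],None,fx=4.5,fy=4.5,interpolation=cv2.INTER_CUBIC),cv2.COLOR_RGB2BGR))
```

```text
t 24.38 p [0.5519 0.2761 0.1245] shift mm [ 1.7 -2.6 40.8] wz -0.002 j6 0.33
(array([0.53708112, 0.36178778]), (52.970252990722656, 45.045623779296875), np.float64(-0.1576323717637358)) (90, 175, 18, 19)
(array([0.54728418, 0.21891006]), (131.3449249267578, 115.25133514404297), np.float64(-0.06827679244690632)) (129, 160, 44, 48)
```

View pics/t.png

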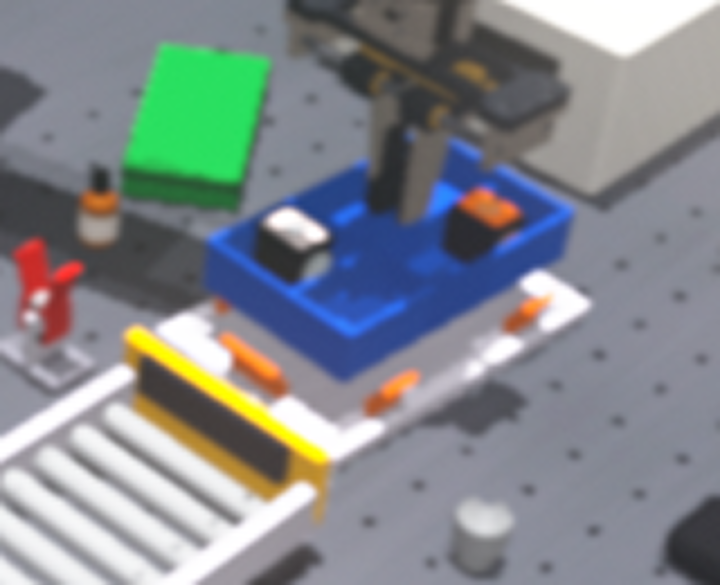

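Call:
drive_tool --plan '[{"x": 0.0017,"y": -0.0024,"z": 0.002,"wx": 0,"wy": 0,"wz": 0},{"x": 0.0017,"y": -0.0024,"z": 0.005,"wx": 0,"wy": 0,"wz": 0},{"x": 0.0017,"y": -0.0024,"z": 0.008,"wx": 0,"wy": 0,"wz": 0},{"x": 0.0017,"y": -0.0024,"z": 0.008,"wx": 0,"wy": 0,"wz": 0},{"x": 0.0017,"y": -0.0024,"z": 0.008,"wx": 0,"wy": 0,"wz": 0}]'

```text
time_s: 24.8
ee_pos: [0.5486, 0.2783, 0.1153]
ee_rot: [[0.062, 0.998, -0.001], [0.998, -0.062, -0.0], [-0.0, -0.001, -1.0]]
ft_force: [-0.2, 0.9, -7.3]
opening: 0.0152
grip_force: 45.0
```

Run:
```python
from g import *
a,ct=snap('top')
totool([.5495,.278,.0837],-.061)
p=pose()[1]
for k in blobs(a,'blue',(60,100,260,230),60): print(rect(ct,k,p[2]-.0287),cv2.boundingRect(k))
```

```text
t 24.85 p [0.5487 0.2783 0.1156] shift mm [-0.3  0.8 31.9] wz -0.001 j6 0.34
(array([0.53539844, 0.36595273]), (52.76144027709961, 44.379493713378906), np.float64(-0.17148720101876336)) (90, 176, 17, 19)
(array([0.54411719, 0.22209404]), (128.8820037841797, 114.29886627197266), np.float64(-0.06026081072382272)) (129, 162, 43, 47)
```

Call:
drive_tool --plan '[{"x": 0,"y": 0.0012,"z": 0.003,"wx": 0,"wy": 0,"wz": 0},{"x": 0,"y": 0.0012,"z": 0.006,"wx": 0,"wy": 0,"wz": 0},{"x": 0,"y": 0.0012,"z": 0.009,"wx": 0,"wy": 0,"wz": 0},{"x": 0,"y": 0.0012,"z": 0.012,"wx": 0,"wy": 0,"wz": 0},{"x": 0,"y": 0.0012,"z": 0.015,"wx": 0,"wy": 0,"wz": 0},{"x": 0,"y": 0.0012,"z": 0.015,"wx": 0,"wy": 0,"wz": 0}]'

```text
time_s: 25.35
ee_pos: [0.5494, 0.278, 0.0995]
ee_rot: [[0.062, 0.998, -0.002], [0.998, -0.062, -0.0], [-0.001, -0.002, -1.0]]
ft_force: [-0.3, 0.1, -6.7]
opening: 0.0158
grip_force: 45.0
```

Call:
drive_tool --plan '[{"x": 0,"y": 0,"z": 0.003,"wx": 0,"wy": 0,"wz": 0},{"x": 0,"y": 0,"z": 0.006,"wx": 0,"wy": 0,"wz": 0},{"x": 0,"y": 0,"z": 0.009,"wx": 0,"wy": 0,"wz": 0},{"x": 0,"y": 0,"z": 0.009,"wx": 0,"wy": 0,"wz": 0}]'

```text
time_s: 25.68
ee_pos: [0.5495, 0.278, 0.0907]
ee_rot: [[0.063, 0.998, -0.001], [0.998, -0.063, -0.0], [-0.0, -0.001, -1.0]]
ft_force: [-0.8, -0.5, -5.6]
opening: 0.0156
grip_force: 45.0
```

No side force. Last 7 mm.

Call:
drive_tool --plan '[{"x": 0,"y": 0,"z": 0.002,"wx": 0,"wy": 0,"wz": 0},{"x": 0,"y": 0,"z": 0.004,"wx": 0,"wy": 0,"wz": 0},{"x": 0,"y": 0,"z": 0.006,"wx": 0,"wy": 0,"wz": 0},{"x": 0,"y": 0,"z": 0.007,"wx": 0,"wy": 0,"wz": 0},{"x": 0,"y": 0,"z": 0.007,"wx": 0,"wy": 0,"wz": 0}]'

```text
time_s: 26.1
ee_pos: [0.5497, 0.2781, 0.0842]
ee_rot: [[0.063, 0.998, -0.001], [0.998, -0.063, -0.0], [-0.0, -0.001, -1.0]]
ft_force: [-0.7, -0.3, -7.1]
opening: 0.0158
grip_force: 45.0
```

Call:
drive_tool --plan '[{"x": 0,"y": 0,"z": 0.001,"wx": 0,"wy": 0,"wz": 0},{"x": 0,"y": 0,"z": 0.002,"wx": 0,"wy": 0,"wz": 0},{"x": 0,"y": 0,"z": 0.002,"wx": 0,"wy": 0,"wz": 0}]'

```text
time_s: 26.35
ee_pos: [0.5502, 0.2783, 0.0838]
ee_rot: [[0.062, 0.998, 0.0], [0.998, -0.062, -0.0], [-0.0, 0.0, -1.0]]
ft_force: [-4.7, -1.5, 2.4]
opening: 0.0158
grip_force: 45.0
```

The tote has landed: the load went from −7 N to +2 N at the expected height. Releasing and rising.

Call:
drive_tool --jaw 50 --plan '[{"x": 0,"y": 0,"z": 0,"wx": 0,"wy": 0,"wz": 0},{"x": 0,"y": 0,"z": 0,"wx": 0,"wy": 0,"wz": 0},{"x": 0,"y": 0,"z": 0,"wx": 0,"wy": 0,"wz": 0},{"x": 0,"y": 0,"z": 0,"wx": 0,"wy": 0,"wz": 0},{"x": 0,"y": 0,"z": -0.03,"wx": 0,"wy": 0,"wz": 0},{"x": 0,"y": 0,"z": -0.07,"wx": 0,"wy": 0,"wz": 0},{"x": 0,"y": 0,"z": -0.11,"wx": 0,"wy": 0,"wz": 0},{"x": 0,"y": 0,"z": -0.15,"wx": 0,"wy": 0,"wz": 0},{"x": 0,"y": 0,"z": -0.18,"wx": 0,"wy": 0,"wz": 0},{"x": 0,"y": 0,"z": -0.18,"wx": 0,"wy": 0,"wz": 0}]'

```text
time_s: 27.18
ee_pos: [0.5538, 0.2794, 0.2719]
ee_rot: [[0.062, 0.998, 0.015], [0.998, -0.062, 0.004], [0.005, 0.014, -1.0]]
ft_force: [0.2, 0.5, 0.3]
opening: 0.0455
grip_force: 0.0
```

Run:
```python
from g import *
im,c=snap('wrist','u'); snap('scene','u2')
for k in blobs(im,'blue',None,2000): print(rect(c,k,.055),cv2.boundingRect(k))
for k in blobs(im,'yellow',(0,0,512,256),40): print('y',rect(c,k,.055),cv2.boundingRect(k))
a,ct=snap('top','u3')
for k in blobs(a,'blue',(60,100,260,230),60): print('top',rect(ct,k,.055))
for k in blobs(a,'red2',(180,205,220,250),4)+blobs(a,'red',(180,205,220,250),4): print('red',rect(ct,k,.085),cv2.boundingRect(k))
totool([.43,.0,.25],0.0)
```

```text
(array([0.54969745, 0.27568939]), (215.553955078125, 129.0926971435547), np.float64(1.5092528045320375)) (191, 74, 121, 194)
y (array([0.47999655, 0.28162   ]), (60.57965850830078, 7.653487205505371), np.float64(1.4632008903301692)) (184, 148, 8, 55)
y (array([0.55558069, 0.40076587]), (45.976356506347656, 1.9168145656585693), np.float64(-0.06072819549513131)) (226, 55, 46, 3)
top (array([0.54827264, 0.25202853]), (172.9145050048828, 129.81875610351562), np.float64(1.506853030073767))
red (array([0.40777774, 0.07737171]), (16.89020347595215, 2.8187384605407715), np.float64(-1.5485765980214974)) (196, 233, 7, 2)
red (array([0.43465207, 0.07695631]), (19.930116653442383, 11.342643737792969), np.float64(-1.5481780226748532)) (196, 222, 8, 5)
t 27.33 p [0.5499 0.2782 0.2622] shift mm [-285.1 -102.3   12.2] wz -0.063 j6 0.34
```

View pics/u.png

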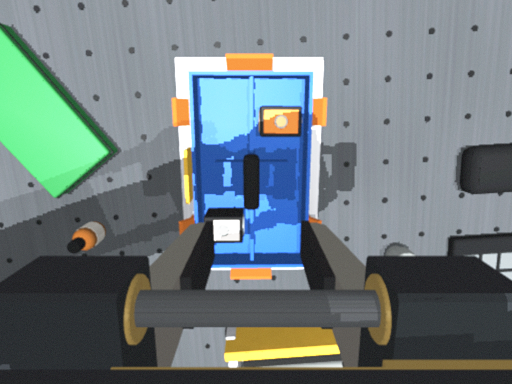

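The tote is seated: centre (0.5497, 0.276), yaw −0.0615, with all guides around it and the fence at (188,175). I've now viewed more pictures than the 14 allowed, so from here I'll work from numbers only. Next is the clip.

Run:
```python
from g import *
totool([.421,.077,.25],0.0)
```

```text
t 27.33 p [0.5499 0.2782 0.2622] shift mm [-208.9 -116.1   12.2] wz -0.063 j6 0.34
```

Call:
drive_tool --jaw 60 --plan '[{"x": -0.209,"y": -0.116,"z": 0.012,"wx": 0,"wy": 0,"wz": -0.063},{"x": -0.209,"y": -0.116,"z": 0.012,"wx": 0,"wy": 0,"wz": -0.063},{"x": -0.209,"y": -0.116,"z": 0.012,"wx": 0,"wy": 0,"wz": -0.063},{"x": -0.209,"y": -0.116,"z": 0.012,"wx": 0,"wy": 0,"wz": -0.063},{"x": -0.209,"y": -0.116,"z": 0.012,"wx": 0,"wy": 0,"wz": -0.063},{"x": -0.209,"y": -0.116,"z": 0.012,"wx": 0,"wy": 0,"wz": -0.063},{"x": -0.209,"y": -0.116,"z": 0.012,"wx": 0,"wy": 0,"wz": -0.063},{"x": -0.209,"y": -0.116,"z": 0.012,"wx": 0,"wy": 0,"wz": -0.063},{"x": -0.209,"y": -0.116,"z": 0.012,"wx": 0,"wy": 0,"wz": -0.063},{"x": -0.209,"y": -0.116,"z": 0.012,"wx": 0,"wy": 0,"wz": -0.063}]'

```text
time_s: 28.17
ee_pos: [0.4213, 0.0776, 0.2499]
ee_rot: [[-0.002, 1.0, -0.001], [1.0, 0.002, 0.0], [0.0, -0.001, -1.0]]
ft_force: [-1.0, 0.2, 0.1]
opening: 0.0551
grip_force: 0.0
```

Run:
```python
from g import *
im,c=snap('wrist','v'); print(pose()[1])
R['reds']=((0,120,60),(5,255,255)); R['reds2']=((170,120,60),(180,255,255))
for col in ('reds','reds2'):
  for k in blobs(im,col,None,30):
    r=rect(c,k,.092); print(col,cv2.boundingRect(k),r[0].round(4),np.round(r[1],1),r[2].round(3))
R['gr']=((0,0,140),(180,40,255))
x0,y0=proj(c,[[.421,.077,.01]])[0].astype(int)
for k in blobs(im,'gr',(x0-80,y0-70,x0+80,y0+70),100): r=rect(c,k,.01); print('foot',cv2.boundingRect(k),r[0].round(4),np.round(r[1],1),r[2].round(3))
hs=cv2.cvtColor(im,cv2.COLOR_RGB2HSV)
for v in range(y0-50,y0+50,6): print(v,''.join('R' if (h<6 or h>170) and s>110 and w>50 else ('W' if w>170 and s<50 else ('g' if w>120 else '.')) for h,s,w in hs[v,x0-70:x0+70:2]))
print(x0,y0)
```

```text
[0.42140702 0.07767468 0.25008597]
reds (263, 163, 16, 31) [0.4333 0.0824] [28.6 14. ] -1.555
reds (235, 162, 17, 32) [0.4076 0.0828] [29.9 14.1] 1.52
foot (289, 99, 48, 10) [0.4827 0.1515] [52.9  9.7] 0.001
119 ......................................................................
125 ......................................................................
131 ......................................................................
137 .............................gggggggggg.g..................g..........
143 ....................g.................................................
149 ......................................................................
155 ......................................................................
161 ..................................ggg.................................
167 ............................RRRR......RRRR............................
173 .........................RRRRRRRgggg..RRRRRRRR........................
179 .........................RRRRRRR.ggg..RRRRRRRR........................
185 ........................RRRRRRRR.ggg..RRRRRRRR........................
191 .........................RRRR.............RRRR........................
197 ..............................gg......................................
203 ..........................................................g...........
209 ......................................................................
215 ......................g..ggggggg......g...............................
257 169
```

Run:
```python
from g import *
totool([.4205,.0777,.075],0.0)
```

```text
t 28.22 p [0.4214 0.0777 0.2501] shift mm [ -0.   -0.7 175.1] wz 0.002 j6 -0.1
```

Call:
drive_tool --jaw 70 --plan '[{"x": 0,"y": -0.001,"z": 0.04,"wx": 0,"wy": 0,"wz": 0},{"x": 0,"y": -0.001,"z": 0.08,"wx": 0,"wy": 0,"wz": 0},{"x": 0,"y": -0.001,"z": 0.11,"wx": 0,"wy": 0,"wz": 0},{"x": 0,"y": -0.001,"z": 0.13,"wx": 0,"wy": 0,"wz": 0},{"x": 0,"y": -0.001,"z": 0.13,"wx": 0,"wy": 0,"wz": 0},{"x": 0,"y": -0.001,"z": 0.13,"wx": 0,"wy": 0,"wz": 0}]'

```text
time_s: 28.72
ee_pos: [0.4197, 0.0775, 0.12]
ee_rot: [[-0.002, 1.0, -0.003], [1.0, 0.002, 0.0], [0.0, -0.003, -1.0]]
ft_force: [-0.8, -0.2, 0.3]
opening: 0.0643
grip_force: 0.0
```

Run:
```python
from g import *
im,c=snap('wrist','w'); 
R['reds']=((0,120,60),(5,255,255))
for k in blobs(im,'reds',None,30):
    r=rect(c,k,.092); print(cv2.boundingRect(k),r[0].round(4),np.round(r[1],1),r[2].round(3))
totool([.4205,.0777,.075],0.0); print(pose()[3]['opening'],proj(c,[[.4205,.0777,.092],[.4205,.0667,.092]]))
```

```text
(268, 188, 28, 59) [0.433  0.0852] [33.9 15. ] -1.562
(224, 187, 27, 59) [0.408  0.0857] [34.2 14.2] 1.537
t 28.77 p [0.421  0.0773 0.1215] shift mm [ 0.4 -0.5 46.5] wz 0.002 j6 -0.1
0.06431157353942611 [[258.98529894 230.24104695]
 [258.93545629 248.50018413]]
```

Call:
drive_tool --plan '[{"x": 0.001,"y": -0.0005,"z": 0.015,"wx": 0,"wy": 0,"wz": 0},{"x": 0.001,"y": -0.0005,"z": 0.03,"wx": 0,"wy": 0,"wz": 0},{"x": 0.001,"y": -0.0005,"z": 0.042,"wx": 0,"wy": 0,"wz": 0},{"x": 0.001,"y": -0.0005,"z": 0.0465,"wx": 0,"wy": 0,"wz": 0},{"x": 0.001,"y": -0.0005,"z": 0.0465,"wx": 0,"wy": 0,"wz": 0},{"x": 0.001,"y": -0.0005,"z": 0.0465,"wx": 0,"wy": 0,"wz": 0}]'

```text
time_s: 29.27
ee_pos: [0.421, 0.0779, 0.0755]
ee_rot: [[-0.001, 1.0, 0.002], [1.0, 0.001, -0.0], [-0.0, 0.002, -1.0]]
ft_force: [0.1, 0.7, -0.2]
opening: 0.0644
grip_force: 0.0
```

Call:
drive_tool --jaw 0 --newtons 20 --plan '[{"x": 0,"y": 0,"z": 0,"wx": 0,"wy": 0,"wz": 0},{"x": 0,"y": 0,"z": 0,"wx": 0,"wy": 0,"wz": 0},{"x": 0,"y": 0,"z": 0,"wx": 0,"wy": 0,"wz": 0},{"x": 0,"y": 0,"z": 0,"wx": 0,"wy": 0,"wz": 0},{"x": 0,"y": 0,"z": 0,"wx": 0,"wy": 0,"wz": 0},{"x": 0,"y": 0,"z": 0,"wx": 0,"wy": 0,"wz": 0},{"x": 0,"y": 0,"z": 0,"wx": 0,"wy": 0,"wz": 0},{"x": 0,"y": 0,"z": 0,"wx": 0,"wy": 0,"wz": 0},{"x": 0,"y": 0,"z": 0,"wx": 0,"wy": 0,"wz": 0},{"x": 0,"y": 0,"z": 0,"wx": 0,"wy": 0,"wz": 0}]'

```text
time_s: 30.1
ee_pos: [0.4199, 0.0776, 0.0761]
ee_rot: [[-0.001, 1.0, -0.001], [1.0, 0.001, -0.001], [-0.001, -0.001, -1.0]]
ft_force: [-9.9, -1.4, 18.8]
opening: 0.0199
grip_force: 20.0
```

Fully squeezed (19.9 mm at 20 N). Lifting off the stand.

Call:
drive_tool --plan '[{"x": 0,"y": 0,"z": -0.006,"wx": 0,"wy": 0,"wz": 0},{"x": 0,"y": 0,"z": -0.015,"wx": 0,"wy": 0,"wz": 0},{"x": 0,"y": 0,"z": -0.03,"wx": 0,"wy": 0,"wz": 0},{"x": 0,"y": 0,"z": -0.05,"wx": 0,"wy": 0,"wz": 0},{"x": 0,"y": 0,"z": -0.075,"wx": 0,"wy": 0,"wz": 0},{"x": 0,"y": 0,"z": -0.1,"wx": 0,"wy": 0,"wz": 0},{"x": 0,"y": 0,"z": -0.11,"wx": 0,"wy": 0,"wz": 0},{"x": 0,"y": 0,"z": -0.11,"wx": 0,"wy": 0,"wz": 0}]'

```text
time_s: 30.77
ee_pos: [0.4216, 0.0777, 0.1869]
ee_rot: [[-0.0, 1.0, 0.006], [1.0, 0.0, -0.001], [-0.001, 0.006, -1.0]]
ft_force: [0.8, -0.3, -1.1]
opening: 0.0198
grip_force: 20.0
```

Run:
```python
from g import *
im,c=snap('wrist','x'); s=pose()[3]; p=pose()[1]; print(p,s['ft_force'],s['opening'])
R['reds']=((0,120,60),(6,255,255))
for k in blobs(im,'reds',None,30):
    r=rect(c,k,p[2]+.016); print(cv2.boundingRect(k),r[0].round(4),np.round(r[1],1),r[2].round(3))
b,cs=snap('scene')
k=max(blobs(b,'reds',(150,60,400,220),5)+blobs(b,'red',(150,60,400,220),5),key=cv2.contourArea,default=None)
if k is not None: print('scene',cv2.boundingRect(k),proj(cs,[p,p+[0,0,.017],p-[0,0,.02],p-[0,0,.047]]).round(0).tolist())
# stand position from plate now free
totool([.4827,.2815,.19],-.061)
```

```text
[0.42036655 0.07779893 0.18483921] [ 0.56254758 -0.53321266 -0.54727482] 0.019906855538261242
(267, 204, 25, 84) [0.4295 0.0853] [39.3 10.1] 1.459
(223, 204, 26, 84) [0.4118 0.0853] [38.8 10.7] 1.547
scene (255, 133, 7, 18) [[261.0, 141.0], [261.0, 136.0], [260.0, 147.0], [260.0, 155.0]]
t 30.87 p [0.4194 0.0779 0.1834] shift mm [203.6  63.4  -6.6] wz 0.061 j6 -0.1
```

Call:
drive_tool --plan '[{"x": 0.02,"y": 0.006,"z": 0,"wx": 0,"wy": 0,"wz": 0.01},{"x": 0.05,"y": 0.016,"z": 0,"wx": 0,"wy": 0,"wz": 0.02},{"x": 0.08,"y": 0.025,"z": 0,"wx": 0,"wy": 0,"wz": 0.03},{"x": 0.11,"y": 0.035,"z": 0,"wx": 0,"wy": 0,"wz": 0.04},{"x": 0.14,"y": 0.045,"z": 0,"wx": 0,"wy": 0,"wz": 0.05},{"x": 0.17,"y": 0.053,"z": 0,"wx": 0,"wy": 0,"wz": 0.061},{"x": 0.195,"y": 0.06,"z": 0,"wx": 0,"wy": 0,"wz": 0.061},{"x": 0.204,"y": 0.0634,"z": 0,"wx": 0,"wy": 0,"wz": 0.061},{"x": 0.204,"y": 0.0634,"z": 0,"wx": 0,"wy": 0,"wz": 0.061}]'

```text
time_s: 31.62
ee_pos: [0.4821, 0.2829, 0.1819]
ee_rot: [[0.058, 0.998, -0.003], [0.998, -0.058, -0.001], [-0.001, -0.003, -1.0]]
ft_force: [-0.4, -0.4, -0.6]
opening: 0.0198
grip_force: 20.0
```

```bash
cat > f.py <<'E'
from g import *
im,c=snap('wrist'); t,p,Rm,s=pose(); print(p,s['ft_force'])
hs=cv2.cvtColor(im,cv2.COLOR_RGB2HSV)
ax=np.array([np.cos(-.061),np.sin(-.061)])
# edges along dock x at several dock-y near fence: classify samples on the z=.055 plane
for q in (-.026,-.02,.016,.02,.024,.028):
    xs=np.arange(-.085,-.045,.0005); uv=proj(c,[tp([.5495,.2772],-.061,[x,q],.055) for x in xs]).round().astype(int)
    out=''
    for u,v in uv:
        if not(0<=u<512 and 0<=v<384): out+=' ';continue
        h,sa,w=hs[v,u]; out+='Y' if 18<h<35 and sa>90 and w>70 else 'B' if 98<h<126 and sa>100 and w>40 else 'R' if (h<6 or h>172) and sa>120 else 'w' if w>150 else '.'
    print(f'{q:+.3f}',out)
E
python3 f.py
python3 - <<'E'
from g import *
totool([.4827,.2815,.081],-.061)
E
```

```text
[0.4820221  0.28159373 0.18218999] [ 0.5877628  -1.24981968 -1.380445  ]
-0.026 RRRRRRRRRRRRRRRR....................................RRRRRRRRRRRRRRRRRR...........
-0.020 RRRRRRRRRRRRRR........................................RRRRRRRRRRRRRRRRRRRRRRRRRRR
+0.016 .....wwwwwwwwwwwwwwwwwwYYYYYYYYwwwwwwwwwwBBBBBBBBBBBBBBBBBBBBBBBBBBBBBBBBBBBBBBBB
+0.020 .....wwwwwwwwwwwwwwwwwwYYYYYYYYwwwwwwwwwwBBBBBBBBBBBBBBBBBBBBBBBBBBBBBBBBBBBBBBBB
+0.024 .....wwwwwwwwwwwwwwwwwwYYYYYYYYwwwwwwwwwwBBBBBBBBBBBBBBBBBBBBBBBBBBBBBBBBBBBBBBBB
+0.028 ...wwwwwwwwwwwwwwwwwwwwYYYYYYYYwwwwwwwwwwBBBBBBBBBBBBBBBBBBBBBBBBBBBBBBBBBBBBBBBB
t 31.67 p [0.482  0.2816 0.1822] shift mm [1.000e-01 1.000e+00 1.012e+02] wz 0.002 j6 0.37
```

Close-up numbers: the fence spans −73.5..−69.5 mm and the tote wall starts at −64.5 mm (gap 5 mm). Aim is the middle at (0.4826, 0.2813). Descend to just above and check.

Call:
drive_tool --plan '[{"x": 0,"y": 0.0005,"z": 0.02,"wx": 0,"wy": 0,"wz": 0.002},{"x": 0,"y": 0.0005,"z": 0.04,"wx": 0,"wy": 0,"wz": 0.002},{"x": 0,"y": 0.0005,"z": 0.055,"wx": 0,"wy": 0,"wz": 0.002},{"x": 0,"y": 0.0005,"z": 0.065,"wx": 0,"wy": 0,"wz": 0.002},{"x": 0,"y": 0.0005,"z": 0.068,"wx": 0,"wy": 0,"wz": 0.002},{"x": 0,"y": 0.0005,"z": 0.068,"wx": 0,"wy": 0,"wz": 0.002},{"x": 0,"y": 0.0005,"z": 0.068,"wx": 0,"wy": 0,"wz": 0.002}]'

```text
time_s: 32.25
ee_pos: [0.4839, 0.2815, 0.1168]
ee_rot: [[0.063, 0.998, 0.001], [0.998, -0.063, 0.0], [0.0, 0.001, -1.0]]
ft_force: [-0.4, -0.7, -0.6]
opening: 0.0198
grip_force: 20.0
```

```bash
python3 f.py
python3 - <<'E'
from g import *
totool([.4826,.2813,.081],-.061)
E
```

```text
[0.48426219 0.28171741 0.11724355] [ 0.31298176  0.52072103 -1.17631518]
-0.026 .......RRRRRRRRRRRRRRRRRRR.........................RRRRRRRRRRRRRRRRRRR...........
-0.020 .......RRRRRRRRRRRRRRRRRRR.........................RRRRRRRRRRRRRRRRRRR...........
+0.016 ......wwwwwwwwwwwwwwwwwwYYYYYYYYwwwwwwwwwBBBBBBBBBBBBBBBBBBBBBBBBBBBBBBBBBBBBBBBB
+0.020 ......wwwwwwwwwwwwwwwwwwYYYYYYYYwwwwwwwwwBBBBBBBBBBBBBBBBBBBBBBBBBBBBBBBBBBBBBBBB
+0.024 ......wwwwwwwwwwwwwwwwwYYYYYYYYYwwwwwwwwwBBBBBBBBBBBBBBBBBBBBBBBBBBBBBBBBBBBBBBBB
+0.028 ......wwwwwwwwwwwwwwwwwYYYYYYYYYwwwwwwwwwBBBBBBBBBBBBBBBBBBBBBBBBBBBBBBBBBBBBBBBB
t 32.3 p [0.4843 0.2817 0.1172] shift mm [-0.5 -1.7 36.2] wz -0.002 j6 0.37
```

Call:
drive_tool --plan '[{"x": 0,"y": -0.0016,"z": 0.003,"wx": 0,"wy": 0,"wz": 0},{"x": 0,"y": -0.0016,"z": 0.006,"wx": 0,"wy": 0,"wz": 0},{"x": 0,"y": -0.0016,"z": 0.008,"wx": 0,"wy": 0,"wz": 0},{"x": 0,"y": -0.0016,"z": 0.008,"wx": 0,"wy": 0,"wz": 0},{"x": 0,"y": -0.0016,"z": 0.008,"wx": 0,"wy": 0,"wz": 0}]'

```text
time_s: 32.72
ee_pos: [0.4818, 0.282, 0.108]
ee_rot: [[0.062, 0.998, -0.0], [0.998, -0.062, -0.0], [-0.0, -0.0, -1.0]]
ft_force: [-0.1, 0.4, -0.9]
opening: 0.0196
grip_force: 20.0
```

Call:
drive_tool --plan '[{"x": 0,"y": 0.0006,"z": 0.004,"wx": 0,"wy": 0,"wz": 0},{"x": 0,"y": 0.0006,"z": 0.008,"wx": 0,"wy": 0,"wz": 0},{"x": 0,"y": 0.0006,"z": 0.012,"wx": 0,"wy": 0,"wz": 0},{"x": 0,"y": 0.0006,"z": 0.016,"wx": 0,"wy": 0,"wz": 0},{"x": 0,"y": 0.0006,"z": 0.016,"wx": 0,"wy": 0,"wz": 0}]'

```text
time_s: 33.13
ee_pos: [0.4816, 0.2817, 0.0908]
ee_rot: [[0.062, 0.998, -0.002], [0.998, -0.062, -0.001], [-0.001, -0.002, -1.0]]
ft_force: [-0.4, -0.1, -0.5]
opening: 0.0192
grip_force: 20.0
```

Call:
drive_tool --plan '[{"x": 0,"y": 0.001,"z": 0.003,"wx": 0,"wy": 0,"wz": 0},{"x": 0,"y": 0.001,"z": 0.006,"wx": 0,"wy": 0,"wz": 0},{"x": 0,"y": 0.001,"z": 0.008,"wx": 0,"wy": 0,"wz": 0},{"x": 0,"y": 0.001,"z": 0.008,"wx": 0,"wy": 0,"wz": 0},{"x": 0,"y": 0.001,"z": 0.008,"wx": 0,"wy": 0,"wz": 0}]'

```text
time_s: 33.55
ee_pos: [0.4834, 0.2818, 0.084]
ee_rot: [[0.062, 0.998, -0.0], [0.998, -0.062, -0.0], [-0.0, -0.0, -1.0]]
ft_force: [-0.7, -0.3, -0.3]
opening: 0.0197
grip_force: 20.0
```

Call:
drive_tool --plan '[{"x": 0,"y": -0.0005,"z": 0.001,"wx": 0,"wy": 0,"wz": 0},{"x": 0,"y": -0.0005,"z": 0.002,"wx": 0,"wy": 0,"wz": 0},{"x": 0,"y": -0.0005,"z": 0.003,"wx": 0,"wy": 0,"wz": 0},{"x": 0,"y": -0.0005,"z": 0.003,"wx": 0,"wy": 0,"wz": 0}]'

```text
time_s: 33.88
ee_pos: [0.4828, 0.2819, 0.0809]
ee_rot: [[0.062, 0.998, -0.0], [0.998, -0.062, -0.0], [-0.0, -0.0, -1.0]]
ft_force: [-0.6, 0.7, -0.2]
opening: 0.0196
grip_force: 20.0
```

Call:
drive_tool --plan '[{"x": 0,"y": 0,"z": 0.001,"wx": 0,"wy": 0,"wz": 0},{"x": 0,"y": 0,"z": 0.002,"wx": 0,"wy": 0,"wz": 0},{"x": 0,"y": 0,"z": 0.002,"wx": 0,"wy": 0,"wz": 0}]'

```text
time_s: 34.13
ee_pos: [0.4831, 0.282, 0.0804]
ee_rot: [[0.062, 0.998, -0.0], [0.998, -0.062, -0.0], [-0.0, -0.0, -1.0]]
ft_force: [-3.8, -2.3, 8.3]
opening: 0.0196
grip_force: 20.0
```

Contact at the expected height (8 N up). Release.

Call:
drive_tool --jaw 55 --plan '[{"x": 0,"y": 0,"z": 0,"wx": 0,"wy": 0,"wz": 0},{"x": 0,"y": 0,"z": 0,"wx": 0,"wy": 0,"wz": 0},{"x": 0,"y": 0,"z": 0,"wx": 0,"wy": 0,"wz": 0},{"x": 0,"y": 0,"z": 0,"wx": 0,"wy": 0,"wz": 0},{"x": 0,"y": 0,"z": 0,"wx": 0,"wy": 0,"wz": 0},{"x": 0,"y": 0,"z": 0,"wx": 0,"wy": 0,"wz": 0},{"x": 0,"y": 0,"z": -0.02,"wx": 0,"wy": 0,"wz": 0},{"x": 0,"y": 0,"z": -0.05,"wx": 0,"wy": 0,"wz": 0},{"x": 0,"y": 0,"z": -0.09,"wx": 0,"wy": 0,"wz": 0},{"x": 0,"y": 0,"z": -0.13,"wx": 0,"wy": 0,"wz": 0},{"x": 0,"y": 0,"z": -0.16,"wx": 0,"wy": 0,"wz": 0},{"x": 0,"y": 0,"z": -0.16,"wx": 0,"wy": 0,"wz": 0}]'

```text
time_s: 35.13
ee_pos: [0.4867, 0.2832, 0.2474]
ee_rot: [[0.062, 0.998, 0.013], [0.998, -0.062, 0.004], [0.005, 0.013, -1.0]]
ft_force: [1.8, -0.0, 0.5]
opening: 0.0504
grip_force: 0.0
```

Run:
```python
from g import *
im,c=snap('wrist','y'); R['reds']=((0,120,60),(6,255,255))
for col,z,mn in (('reds',.095,30),('blue',.055,1500),('yellow',.055,20)):
  for k in blobs(im,col,(0,0,512,260),mn):
    r=rect(c,k,z); print(col,cv2.boundingRect(k),r[0].round(4),np.round(r[1],1),r[2].round(3))
b,cs=snap('scene','y2')
for k in blobs(b,'reds',(200,60,420,220),6)+blobs(b,'red',(200,60,420,220),6): print('scene red',cv2.boundingRect(k))
print('pred hinge, top, pads',proj(cs,[[.4826,.2813,z] for z in (.061,.097,.037)]).round(0).tolist())
a,ct=snap('top')
for col in ('white','blue','orange'):
  for k in blobs(a,col,(70,130,190,230),10): r=rect(ct,k,.06); print('top',col,cv2.boundingRect(k),r[0].round(3),np.round(r[1]))
```

```text
reds (257, 167, 10, 31) [0.4931 0.2856] [28.2  8. ] 1.563
reds (235, 166, 11, 32) [0.4731 0.2874] [28.9  9.2] 1.493
blue (254, 68, 133, 192) [0.5506 0.2869] [198.6 128.8] 1.506
yellow (245, 191, 4, 17) [0.4769 0.2606] [17.3  3.1] 1.565
yellow (245, 149, 4, 19) [0.4794 0.3036] [18.4  3.1] 1.502
yellow (333, 109, 38, 25) [0.5865 0.3338] [36.2 23.5] -0.064
scene red (315, 147, 11, 18)
scene red (320, 156, 6, 11)
pred hinge, top, pads [[320.0, 158.0], [321.0, 149.0], [319.0, 164.0]]
top white (86, 216, 20, 14) [0.435 0.377] [54. 37.]
top white (143, 208, 12, 8) [0.468 0.226] [32. 20.]
top white (116, 208, 4, 6) [0.471 0.317] [15.  9.]
top white (162, 197, 17, 21) [0.484 0.166] [58. 46.]
top white (96, 190, 10, 17) [0.506 0.369] [47. 23.]
top white (167, 162, 16, 20) [0.589 0.158] [57. 44.]
top white (122, 158, 35, 6) [0.62  0.263] [101.  10.]
top white (70, 150, 18, 37) [0.593 0.448] [99. 51.]
top white (82, 146, 15, 36) [0.605 0.411] [108.  23.]
top blue (105, 163, 6, 6) [0.602 0.354] [15. 15.]
top blue (113, 161, 61, 48) [0.547 0.247] [164. 130.]
top orange (151, 211, 10, 5) [0.466 0.207] [26. 12.]
top orange (174, 181, 5, 16) [0.539 0.151] [44. 12.]
top orange (157, 159, 10, 5) [0.62  0.198] [26. 12.]
```

The clip stands upright at x = 0.483, mid-fence, with 17 and 18 mm of fence showing on either side. Its handles are partly open over both walls, and the tote hasn't moved. Handing in.

```bash
python3 -c "
from plant import ctrl
print(ctrl.finish_job())"
```

```text
the job is handed in; nothing more can be done
None
```

Job handed in at about 35 s: both cubes on the table (white and orange) are upright in the tote, which was rolled to the stop and set home in the dock with the clip mid-fence over fence and wall; no verdict came back, and I viewed 17 pictures, over the limit of 14.

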